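Reload and lock the bench stapler

TASK

Reload the bench stapler: put every staple stick lying on the bench into the open channel of the magazine rail, one behind the other, crown up, in front of the red spring follower, then push the rail fully home into the head. After that take the T-shaped key from its two-pronged hook, push it down into the square socket in the head and turn it clockwise as far as it goes to lock the rail, then pull it out and hang it back on its hook. Leave the other things on the bench where they are.

Things in the scene. Friction and masses are not known exactly. Their poses are not given: they have to be found in the camera images.
- strip0_c (a point): A copper-coloured stick of wide-crown staples, a rigid block 28 mm wide (its x) by 40 mm long (its y) by 24 mm high (its z), 60 g. This point is its centre, 12 mm above its underside. It starts lying on the bench, crown up (z up). Some of the four sticks may be absent.
- strip1_c (a point): A copper-coloured stick of wide-crown staples, a rigid block 28 mm wide (its x) by 40 mm long (its y) by 24 mm high (its z), 60 g. This point is its centre, 12 mm above its underside. It starts lying on the bench, crown up (z up). Some of the four sticks may be absent.
- strip2_c (a point): A copper-coloured stick of wide-crown staples, a rigid block 28 mm wide (its x) by 40 mm long (its y) by 24 mm high (its z), 60 g. This point is its centre, 12 mm above its underside. It starts lying on the bench, crown up (z up). Some of the four sticks may be absent.
- strip3_c (a point): A copper-coloured stick of wide-crown staples, a rigid block 28 mm wide (its x) by 40 mm long (its y) by 24 mm high (its z), 60 g. This point is its centre, 12 mm above its underside. It starts lying on the bench, crown up (z up). Some of the four sticks may be absent.
- rail (a joint): Sliding magazine rail of the bench stapler: 0 = fully home, its front end 30 mm inside the blue head; 0.07 m = fully pulled out. About 6 N of friction and some damping; stays where it is left. Starts pulled out.
- rail_nose (a point): Moves with the rail: point on the channel floor at the inner face of the nose wall, mid width, 30 mm above the bench. y: along the channel towards the head (closing way); z up. The aluminium channel runs 184 mm towards -y, open on top, 31 mm wide inside; side and nose walls are 3 mm thick, 8 mm above the floor, so a seated stick stands 16 mm proud. Base plate below: 100 mm wide, 15 mm thick.
- rail_handle (a point): Moves with the rail: on the outer face (facing -y) of the black push plate at the rail's rear end, mid width, 25 mm above the channel floor. Plate: 60 mm wide, 12 mm thick, top edge 37 mm above the channel floor. Push it along the rail's +y to close.
- follower (a joint): Red spring follower in the channel: 0 = front stop, its face 30 mm behind the nose wall; grows (m) as it is pushed back, at most 0.142. Its spring pushes it towards the nose, 3 N at 0 rising to 5 N; a stick let go between nose and follower is pushed up against the nose wall or the stick ahead.
- follower_face (a point): Centre of the follower's front face, 22 mm above the channel floor; axes as the rail's. The follower is 26 mm wide, 12 mm thick; its face reaches 44 mm above the channel floor, 20 mm higher than a seated stick, so a held stick can push it back from above those already loaded, then be lowered in front of it.
- lock (a joint): Turn of the square-socket lock in the blue head: 0 unlocked, grows clockwise seen from above to its stop at 1.57 rad = locked. Starts at 0 to 0.25; light friction (0.06 N m); stays where it is left.
- socket (a point): Centre of the mouth of the brass lock's square hole, turning with it; z up, x and y along the square's sides. Hole 12 mm square, 22 mm deep; mouth 104 mm above the bench, in a 40 mm square pit 6 mm below the head's flat top. Head: 110 mm wide, 130 mm long along the rail, centred on the lock; it begins 40 mm ahead of the nose of the fully pulled out rail.
- key_bar (a point): Centre of the yellow bar of the T-shaped square key (120 g). Bar: 14 mm thick (x), 56 mm long (y), 22 mm high (z up). A 10 mm square steel shank, sides along x and y, goes down 50 mm from the middle of the bar's underside, its last 4 mm reduced to 7 mm square. Starts hanging upright on its hook.
- key_tip (a point): Centre of the lower end of the key's shank, 61 mm below the centre of the bar; same axes.
- hook_slot (a point): Fixed two-pronged key hook: point midway between its level prongs at their tops, 85 mm above the bench. Prongs run along x from -28 mm to a post at +34 mm, no higher than they; each 8 mm wide, 10 mm thick, gap between 18 mm (y -9 to +9 mm). The key hangs with its shank in the gap, bar along y resting on both prongs, bar centre 11 mm above this point.
- mug: Bystander, loose, not to be disturbed: white mug, 80 mm wide, 90 mm high; origin at the centre of its underside.
- tape: Bystander, loose, not to be disturbed: orange roll of tape lying flat, 100 mm wide, 45 mm high; origin at the centre of its underside.
- tin: Bystander, loose, not to be disturbed: round steel tin, 56 mm wide, 30 mm high; origin at the centre of its underside.
- tape_measure: Bystander, loose, not to be disturbed: grey and black tape measure, 66 x 60 x 36 mm; origin at the centre of its underside.
- key: The whole key; origin at the lower end of its shank, axes as the bar's. Grasp it by its bar (see key_bar).
Not all that is in view belongs to the job. Leave any turquoise look-alike of the part that bears strip3_c alone.

How it is judged:
By the outcome, as a careful person would: the job done as asked, in the order asked, and still so for the second after the job is handed in, with the robot touching nothing.
Of strip0, strip1, strip2, strip3 only 2 to 4 are there at a start; the rules pass over those that are not, and their reading is None.
At some moment in a run one of strip0, strip1, strip2, strip3 may be knocked a few centimetres aside while the robot is not near it.
It also fails if it takes over 210 s, if anything falls off the work surface, if the arm or the gripper's body presses on something with over 40 N, if the wrist force passes 120 N, or if a joint passes its speed limit or range.

ROBOT

A 6-joint arm with a two-finger parallel gripper is mounted at the origin on the work surface. World frame = base frame: x ahead of the robot, y to its left, z up, the work surface at z = 0. Lengths are in m, angles in rad, forces in N, time in s.
With the tool pointing down it reaches from about 0.3 to 0.775 m from the base axis. Payload 14.6 kg.
Tool frame: the origin (TCP) lies on the centre line of the jaws, within the pads' length; the fingertips stand 19 mm ahead of it and the grasp point (between the pads) is the TCP (ctrl.tip_reach is the distance from the TCP to the fingertips, in m); x points along the fingers, y is the direction in which the jaws open and shut, and the axes are right-handed (so a half turn about x gives the same grasp; the last joint's range is limited). The gripper opens to 94 mm and grips with 3 to 60 N. Pads are 16 mm wide; open, the fingers measure 119 mm over their backs; the gripper's body (75 mm by 177 mm) begins 78 mm behind the grasp point.
Start: joints at [1.051, 0.3, 1.521, -0, 1.321, -0.067], TCP at [0.241, 0.495, 0.224] pointing down, gripper open.
Joint ranges: [-3.03, 3.03], [-0.79, 2.21], [0.23, 2.52], [-1.04, 4.18], [0, 3.07], [-2.55, 2.55]. Speed limits (rad/s): [2.22, 2.22, 2.57, 3.14, 3.14, 3.14].

INTERFACE

Orientations are given as [roll, pitch, yaw] about the fixed x, y, z axes, in that order (R = Rz(yaw) Ry(pitch) Rx(roll)).
In Python, from station import ctrl, optics, models gives the robot as it stands. The module is installed in compiled form; this text tells all that it offers.
- The arm moves only by the tool arm_command, never from a script. Its argument "deltas" is a list of rows, each an object with "translation": the shift along the tool's x, y, z in units of 25 mm (1.0 is 25 mm), a list of three; "turn": the turn, a rotation vector about the tool's x, y, z in units of 5 degrees (1.0 is 5 degrees), a list of three. In form: [{"translation": [x, y, z], "turn": [rx, ry, rz]}, ...]. A call has 1 to 12 rows; each row is the pose to reach, as a shift and turn from the pose commanded when the call began, along the tool's axes at that moment; what a row does not reach only later rows make up. A row lasts 1/12 s, in which the tool goes at most 41.7 mm and 7.16 degrees, less where a joint would pass 70% of its speed; a pose out of reach is approached as far as the arm can. A call with a gripper value outside its range is refused whole. "gripper" is the finger opening in mm, from 0 to 94, set as the call begins (left out, the last holds). The fingers move at their own pace and stop on an object; "force" is the grip in N (left out, the last holds). Time passes only in rows, so rows that repeat a pose let the fingers close. It gives the time, the measured TCP pose, the force and the opening at its end, in the units of the state.
- ctrl.get_obs(): the state, without advancing time (a new reading comes with each control period).
- optics.camera(name): name is "scene" or "top" or "wrist"; returns the picture (384x512x3 uint8, red, green, blue); there is no depth.
- optics.get_calibration(name): a dict with "K" (3x3 intrinsics, pixels), "origin" and "orientation" of the camera in the world. Camera axes: x right, y down, z forward; pixel columns grow to the right and rows downward; lengths in m; the calibration is good to about 2 mm. A picture is of the moment at which its call begins: read the wrist's pose just before it. get_calibration takes no time and is no camera call; for the wrist camera it gives the pose at the moment of the call.
- ctrl.hand_in(): hands the job in, once; it reports no verdict.
Trained networks look in the newest picture that a camera, given by its name, has taken for a name from the list of things; names that differ only in an ending like _2 or _b are one class to them, and where a whole thing is asked for, a point or a joint stands for the part that bears it (a point fixed in the world has none). Each returns a list of dicts, best first, with "score" (0 to 1); they miss things now and then, are a little off and sometimes report something else, mostly with a low value. They report only what shows in the picture. A call takes as long as a camera call. They do not tell look-alikes from the thing itself.
- models.look_for(target, camera): "box" ([left, top, right, bottom] in pixels, round what is visible of it).
- models.cut_out(target, camera): "pixels" (384x512 bool, what is visible of it) and "box" ([left, top, right, bottom] in pixels, round what is visible of it).
- models.mark_of(target, camera): "at" ([column, row] in pixels: a listed point, or the origin of a listed thing).
The state is a dict: "time_s": time; "qpos": joint angles; "joint_vel": joint speeds; "tau": joint torques, N m; "ee_pos": TCP position; "eef_rot": TCP orientation; "force": force on the tool from outside, world axes, zero at the start; "moment": the same for the moment, N m; "grip_width": finger opening in m.
Only numpy, scipy, OpenCV 4.12 (cv2) and the standard library are available. Lean on these libraries where they do the work, as an engineer would, in place of code of your own. Each camera call takes 0.05 s, during which the arm holds its last target.

## Working session

There is one attempt and no reset: what is moved stays moved. The work goes in short steps, Python scripts to look and compute and a tool call to move; the robot and the scene stay as the last step left them, time stands still between calls to the robot, and variables do not carry over. Pictures are saved under pics/ and viewed, and the job is handed in when it is done.

Besides the shell and the picture viewer there is one more tool, called by a JSON object that holds its "name" and its "arguments". arm_command: Moves the arm, as the interface text tells. Its arguments: {"type":"object","properties":{"deltas":{"type":"array"},"gripper":{"type":"number"},"force":{"type":"number"}},"required":["deltas"]}

```bash
mkdir -p pics; cat > h.py <<'E'
import numpy as np, cv2, json
from scipy.spatial.transform import Rotation as R
from station import ctrl, optics, models
def snap(cam,fn=None):
    im=optics.camera(cam)
    if fn: cv2.imwrite('pics/'+fn,im[:,:,::-1])
    return im
def cal(cam):
    c=optics.get_calibration(cam); K=np.array(c['K']); o=np.array(c['origin']); Q=np.array(c['orientation'])
    if Q.shape!=(3,3): Q=R.from_euler('xyz',Q).as_matrix()
    return K,o,Q
def ray(cam,px,c=None):
    K,o,Q=c or cal(cam)
    d=Q@np.linalg.inv(K)@np.array([px[0],px[1],1.]); return o,d
def atz(cam,px,z,c=None):
    o,d=ray(cam,px,c); return o+d*(z-o[2])/d[2]
def proj(cam,p,c=None):
    K,o,Q=c or cal(cam); q=K@(Q.T@(np.array(p)-o)); return q[:2]/q[2]
E
cat > a.py <<'E'
from h import *
o=ctrl.get_obs(); print({k:np.round(v,3) for k,v in o.items()})
for c in ['scene','top','wrist']:
    snap(c,f'{c}0.png'); print(c,optics.get_calibration(c))
for n in ['rail_nose','rail_handle','follower_face','socket','key_bar','key_tip','hook_slot','mug','tape','tin','tape_measure','strip0_c','strip1_c','strip2_c','strip3_c']:
    for c in ['top','scene']:
        print(n,c,[(np.round(m['at'],1).tolist(),round(m['score'],2)) for m in models.mark_of(n,c)][:6])
E
python3 a.py
```

```text
{'time_s': np.float64(0.0), 'qpos': array([ 1.051,  0.3  ,  1.522,  0.   ,  1.321, -0.067]), 'joint_vel': array([-0.   , -0.   , -0.002, -0.001, -0.001, -0.001]), 'tau': array([-1.0000e-03, -5.3181e+01, -3.5274e+01,  7.1000e-02,  2.4000e-02,
       -0.0000e+00]), 'ee_pos': array([0.241, 0.494, 0.224]), 'eef_rot': array([-1.652,  1.57 , -2.105]), 'force': array([ 0.797,  0.648, -0.107]), 'moment': array([-0.012,  0.014,  0.037]), 'grip_width': np.float64(0.094)}
scene {'K': array([[439.59788133,   0.        , 245.87288386],
       [  0.        , 439.59788133, 187.75105314],
       [  0.        ,   0.        ,   1.        ]]), 'origin': array([1.11053058, 0.70402011, 1.19373937]), 'orientation': array([-2.43594217, -0.0095851 ,  2.44789576])}
top {'K': array([[445.26458574,   0.        , 248.57258737],
       [  0.        , 445.26458574, 192.81712253],
       [  0.        ,   0.        ,   1.        ]]), 'origin': array([ 0.26334008, -0.01753701,  1.21751797]), 'orientation': array([-2.94113151e+00,  2.90454656e-04, -1.48660216e+00])}
wrist {'K': array([[293.30448036,   0.        , 256
[... 905 characters left out ...]
], 0.95), ([273.2, 301.3], 0.52), ([226.6, 220.6], 0.51)]
tape top []
tape scene [([156.3, 151.2], 0.84), ([314.2, 309.5], 0.55)]
tin top [([350.5, 153.0], 0.86), ([383.4, 213.7], 0.39)]
tin scene [([163.7, 177.0], 0.57)]
tape_measure top [([146.9, 130.6], 0.92)]
tape_measure scene [([272.3, 301.6], 0.89)]
strip0_c top []
strip0_c scene []
strip1_c top [([270.7, 220.0], 0.46), ([381.3, 214.6], 0.15)]
strip1_c scene []
strip2_c top []
strip2_c scene []
strip3_c top [([176.4, 216.0], 0.74), ([191.0, 255.5], 0.64), ([207.3, 192.6], 0.57), ([210.3, 226.4], 0.5)]
strip3_c scene [([271.5, 224.1], 0.72), ([288.7, 210.8], 0.63), ([311.8, 202.9], 0.61), ([300.5, 226.2], 0.56), ([192.4, 130.7], 0.31)]
```

```bash
cd pics; python3 -c "
import cv2
for c in ['top','scene']:
    i=cv2.imread(c+'0.png'); cv2.imwrite(c+'0b.png',cv2.resize(i[90:330,80:480] if c=='top' else i[100:340,110:450],(800,480 if c=='top' else 565),interpolation=cv2.INTER_CUBIC))"
```

```text
(no output)
```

View pics/top0b.png

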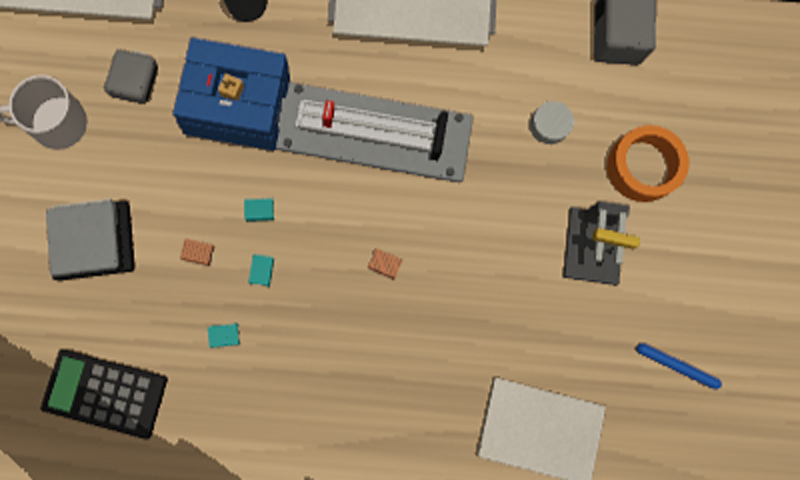

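View pics/scene0b.png

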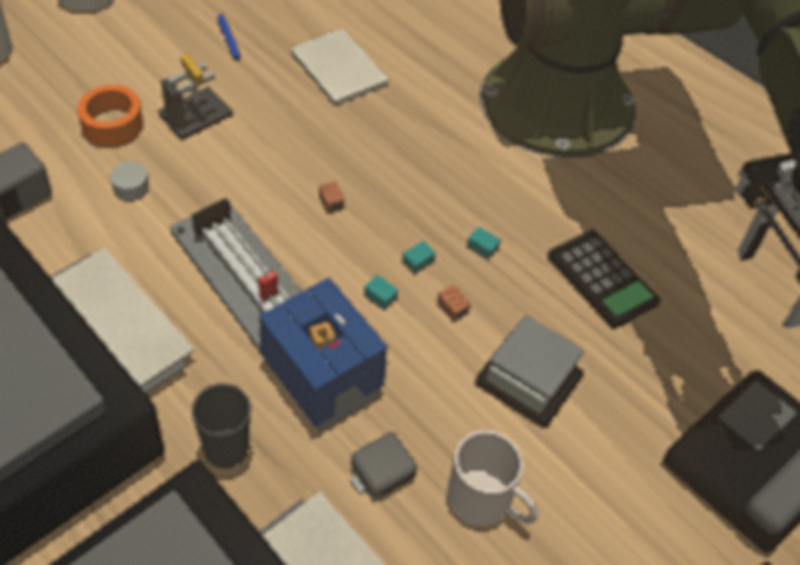

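View pics/wrist0.png

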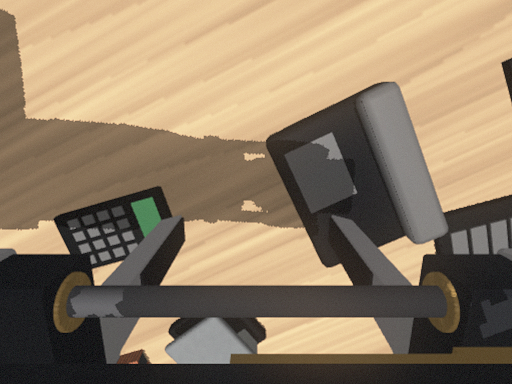

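View pics/top0.png

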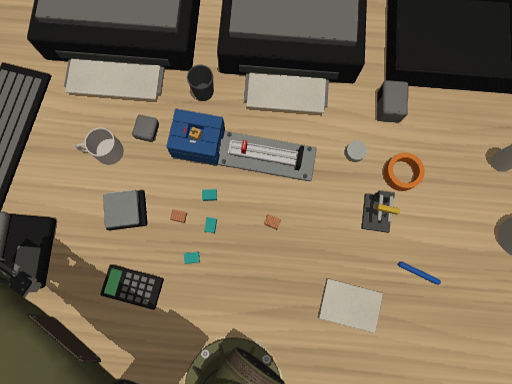

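View pics/scene0.png

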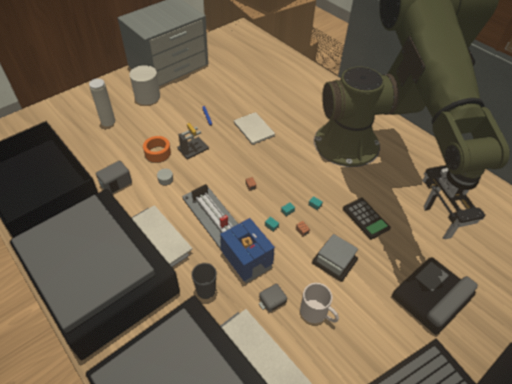

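```bash
cat > b.py <<'E'
from h import *
im=cv2.imread('pics/top0.png'); hsv=cv2.cvtColor(im,cv2.COLOR_BGR2HSV)
K=cal('top')
def show(n,lo,hi,z):
    m=cv2.inRange(hsv,lo,hi)
    nn,l,s,c=cv2.connectedComponentsWithStats(m)
    for i in range(1,nn):
        if s[i,4]>15:
            r=cv2.minAreaRect(np.argwhere(l==i)[:,::-1].astype(np.float32))
            bx=cv2.boxPoints(r); P=np.array([atz('top',b,z,K)[:2] for b in bx])
            e=P[1]-P[0],P[2]-P[1]
            print(n,s[i].tolist(),np.round(c[i],1),'world',np.round(atz('top',c[i],z,K),3),[(round(float(np.linalg.norm(v)),3),round(float(np.degrees(np.arctan2(v[1],v[0]))),1)) for v in e])
show('copper',(3,90,90),(13,190,255),.024)
show('turq',(80,100,80),(95,255,255),.024)
show('yellow',(22,170,100),(32,255,255),.107)
show('red',(0,200,100),(3,255,255),.07)
for n,z,px in [('nose',.03,(229.8,144.7)),('handle',.055,(298.7,155.3)),('foll',.052,(241.2,144.1)),('socket',.104,(193.8,131.9)),('bar',.096,(385.6,207.7)),('hook',.085,(384.9,211.8)),('tin',0,(350.5,153)),('tm',0,(146.9,130.6)),('mug',0,(108.2,153.8))]:
    print(n,np.round(atz('top',px,z,K),3))
E
python3 b.py
```

```text
copper [170, 210, 17, 13, 152] [177.8 215.6] world [0.426 0.189 0.024] [(0.028, -7.2), (0.04, -99.3)]
copper [264, 214, 17, 15, 157] [272.  221.3] world [ 0.432 -0.066  0.024] [(0.029, -21.9), (0.04, -112.1)]
turq [202, 190, 15, 10, 147] [209.  194.4] world [0.491 0.11  0.024] [(0.038, -85.2), (0.025, -174.3)]
turq [204, 218, 13, 15, 145] [210.1 224.7] world [0.409 0.099 0.024] [(0.038, -3.5), (0.028, -94.7)]
turq [184, 252, 16, 12, 148] [191.2 257.4] world [0.318 0.14  0.024] [(0.039, -78.9), (0.026, -167.5)]
yellow [378, 205, 22, 9, 111] [388.4 208.7] world [ 0.477 -0.354  0.107] [(0.013, -12.1), (0.054, -99.6)]
nose [0.636 0.067 0.03 ]
handle [ 0.614 -0.124  0.055]
foll [0.633 0.034 0.052]
socket [0.639 0.159 0.104]
bar [ 0.481 -0.35   0.096]
hook [ 0.472 -0.352  0.085]
tin [ 0.649 -0.275  0.   ]
tm [0.667 0.31  0.   ]
mug [0.589 0.411 0.   ]
```

```bash
cat >> h.py <<'E'
def Rt(a):
    a=np.radians(a); return np.array([[0,np.cos(a),np.sin(a)],[0,np.sin(a),-np.cos(a)],[-1,0,0]])
def state():
    o=ctrl.get_obs(); p=np.array(o['ee_pos']); M=R.from_euler('xyz',o['eef_rot']).as_matrix()
    a=np.degrees(np.arctan2(M[1,1],M[0,1]))
    print('t',round(float(o['time_s']),2),'p',np.round(p,4),'jaw',round(float(a),2),'tilt',np.round(M[:,0],3),'F',np.round(o['force'],1),'M',np.round(o['moment'],2),'w',round(float(o['grip_width']),4),'q5',round(float(o['qpos'][5]),2))
    return p,M,a
def to(p,a,sym=True):
    p0,M,a0=state()
    if sym: a=a0+((a-a0+90)%180-90)
    else: a=a0+((a-a0+180)%360-180)
    t=M.T@(np.array(p)-p0)/.025; r=np.degrees(R.from_matrix(M.T@Rt(a)).as_rotvec())/5
    print('a',round(a,1),'translation',np.round(t,2).tolist(),'turn',np.round(r,2).tolist(),'rows>=',int(np.ceil(max(np.linalg.norm(t)*25/41.7,np.linalg.norm(r)*5/7.16)))); return t,r
E
python3 - <<'E'
from h import *
p,M,a=state()
c=cal('wrist'); print(M, proj('wrist',p,c), M.T@(c[1]-p)*1000); print(M.T@c[2]); print(proj('wrist',[.426,.189,.012],c))
to([.426,.189,.2],-7.2)
E
```

```text
t 1.65 p [0.2406 0.4946 0.2244] jaw 64.06 tilt [ 0. -0. -1.] F [-0.4  0.2 -0.6] M [-0.05 -0.01  0.01] w 0.094 q5 -0.07
[[ 1.60812810e-05  4.37496240e-01  8.99220240e-01]
 [-2.58635090e-05  8.99220240e-01 -4.37496240e-01]
 [-1.00000000e+00 -1.62214908e-05  2.57758013e-05]] [257.75169007 238.29421883] [-160.86161943   -0.99606431  -70.57262709]
[[-2.47412732e-04 -2.47966900e-01  9.68768473e-01]
 [ 9.99999968e-01 -1.09658024e-04  2.27320738e-04]
 [ 4.98652177e-05  9.68768499e-01  2.47966919e-01]]
[131.49408798 362.61353135]
t 1.65 p [0.2406 0.4946 0.2244] jaw 64.06 tilt [ 0. -0. -1.] F [-0.4  0.2 -0.6] M [-0.05 -0.01  0.01] w 0.094 q5 -0.07
a -7.2 translation [0.98, -7.75, 12.01] turn [14.25, 0.0, -0.0] rows>= 10
```

{"name": "arm_command", "arguments": {"deltas": [{"translation":[0.98,-7.75,12.01],"turn":[14.25,0,0]},{"translation":[0.98,-7.75,12.01],"turn":[14.25,0,0]},{"translation":[0.98,-7.75,12.01],"turn":[14.25,0,0]},{"translation":[0.98,-7.75,12.01],"turn":[14.25,0,0]},{"translation":[0.98,-7.75,12.01],"turn":[14.25,0,0]},{"translation":[0.98,-7.75,12.01],"turn":[14.25,0,0]},{"translation":[0.98,-7.75,12.01],"turn":[14.25,0,0]},{"translation":[0.98,-7.75,12.01],"turn":[14.25,0,0]},{"translation":[0.98,-7.75,12.01],"turn":[14.25,0,0]},{"translation":[0.98,-7.75,12.01],"turn":[14.25,0,0]},{"translation":[0.98,-7.75,12.01],"turn":[14.25,0,0]},{"translation":[0.98,-7.75,12.01],"turn":[14.25,0,0]}], "gripper": 60}}

```text
time_s: 2.65
ee_pos: [0.4258, 0.189, 0.2]
eef_rot: [3.014, 1.571, 1.321]
force: [-0.4, 0.3, -0.1]
grip_width: 0.0604
```

```bash
cat >> h.py <<'E'
def blobs(im,cam,c,lo,hi,z,mn=60,name=''):
    hsv=cv2.cvtColor(im,cv2.COLOR_RGB2HSV); m=cv2.inRange(hsv,lo,hi); m=cv2.morphologyEx(m,cv2.MORPH_CLOSE,np.ones((3,3)))
    nn,l,s,cc=cv2.connectedComponentsWithStats(m); out=[]
    for i in range(1,nn):
        if s[i,4]>mn:
            px=np.argwhere(l==i)[:,::-1].astype(float)
            P=np.array([atz(cam,b,z,c)[:2] for b in px])
            (cx,cy),(w,h),an=cv2.minAreaRect((P*1000).astype(np.float32)); bx=cv2.boxPoints(((cx,cy),(w,h),an)); e=(bx[1]-bx[0],bx[2]-bx[1]); e=sorted(e,key=np.linalg.norm)
            d=dict(n=name,px=s[i].tolist(),c=np.round([cx,cy],1).tolist(),short=round(float(np.linalg.norm(e[0])),1),long=round(float(np.linalg.norm(e[1])),1),jaw=round(float((np.degrees(np.arctan2(e[0][1],e[0][0]))+90)%180-90),1))
            print(d); out.append(d)
    return out
COP=((2,90,60),(13,200,255))
E
python3 - <<'E'
from h import *
state(); c=cal('wrist'); im=snap('wrist','w1.png'); blobs(im,'wrist',c,*COP,.024)
ct=cal('top'); im=snap('top','t1.png'); blobs(im,'top',ct,*COP,.024,30)
E
```

```text
t 2.65 p [0.4258 0.189  0.2   ] jaw -7.0 tilt [ 0.  0. -1.] F [-0.4  0.3 -0.1] M [-0.08  0.09  0.01] w 0.0604 q5 0.46
{'n': '', 'px': [246, 160, 27, 36, 836], 'c': [429.9, 187.8], 'short': 30.7, 'long': 41.9, 'jaw': -7.0}
{'n': '', 'px': [272, 333, 26, 21, 298], 'c': [438.4, -48.6], 'short': 33.3, 'long': 33.4, 'jaw': -16.7}
{'n': '', 'px': [385, 157, 9, 19, 38], 'c': [614.4, -376.3], 'short': 19.1, 'long': 53.2, 'jaw': 84.3}
{'n': '', 'px': [400, 177, 19, 14, 63], 'c': [567.2, -436.3], 'short': 21.0, 'long': 52.7, 'jaw': 38.9}
{'n': '', 'px': [180, 211, 7, 12, 54], 'c': [425.0, 174.6], 'short': 16.3, 'long': 30.4, 'jaw': -83.6}
{'n': '', 'px': [264, 214, 17, 15, 158], 'c': [431.8, -66.5], 'short': 29.4, 'long': 39.0, 'jaw': -17.5}
```

View pics/w1.png

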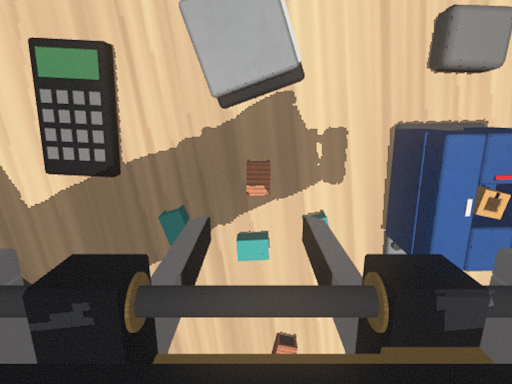

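View pics/t1.png

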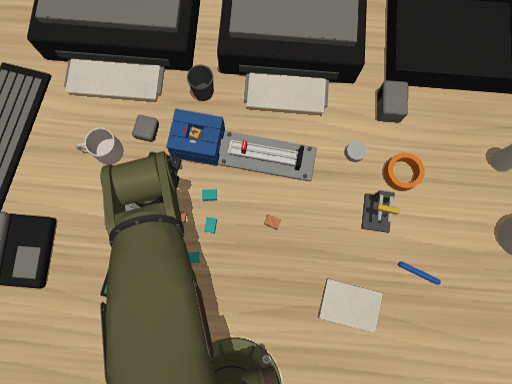

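```bash
python3 - <<'E'
from h import *
to([.430,.1875,.029],-7.0)
to([.430,.1875,.07],-7.0)
E
```

```text
t 2.75 p [0.4256 0.1896 0.2   ] jaw -6.91 tilt [ 0.  0. -1.] F [-0.9 -0.2 -0.4] M [-0.04  0.1  -0.01] w 0.0599 q5 0.46
a -7.0 translation [6.84, 0.19, 0.06] turn [0.02, -0.0, -0.0] rows>= 5
t 2.75 p [0.4256 0.1896 0.2   ] jaw -6.91 tilt [ 0.  0. -1.] F [-0.9 -0.2 -0.4] M [-0.04  0.1  -0.01] w 0.0599 q5 0.46
a -7.0 translation [5.2, 0.19, 0.06] turn [0.02, -0.0, -0.0] rows>= 4
```

{"name": "arm_command", "arguments": {"deltas": [{"translation":[1.5,0.19,0.06],"turn":[0,0,0]},{"translation":[3.0,0.19,0.06],"turn":[0,0,0]},{"translation":[4.4,0.19,0.06],"turn":[0,0,0]},{"translation":[5.4,0.19,0.06],"turn":[0,0,0]},{"translation":[6.1,0.19,0.06],"turn":[0,0,0]},{"translation":[6.5,0.19,0.06],"turn":[0,0,0]},{"translation":[6.84,0.19,0.06],"turn":[0,0,0]},{"translation":[6.84,0.19,0.06],"turn":[0,0,0]}]}}

```text
time_s: 3.42
ee_pos: [0.4299, 0.1872, 0.0282]
eef_rot: [-1.124, 1.57, -2.819]
force: [-0.1, 0.1, -0.6]
grip_width: 0.0598
```

{"name": "arm_command", "arguments": {"deltas": [{"translation":[0,0,0],"turn":[0,0,0]},{"translation":[0,0,0],"turn":[0,0,0]},{"translation":[0,0,0],"turn":[0,0,0]},{"translation":[0,0,0],"turn":[0,0,0]},{"translation":[0,0,0],"turn":[0,0,0]},{"translation":[0,0,0],"turn":[0,0,0]},{"translation":[0,0,0],"turn":[0,0,0]}], "gripper": 10, "force": 25}}

```text
time_s: 4.0
ee_pos: [0.4305, 0.187, 0.0294]
eef_rot: [2.178, 1.57, 0.482]
force: [-2.1, -0.6, 6.2]
grip_width: 0.0271
```

```bash
python3 - <<'E'
from h import *
state(); snap('wrist','w2.png')
E
```

```text
t 4.0 p [0.4305 0.187  0.0294] jaw -7.2 tilt [ 0.  0. -1.] F [-2.1 -0.6  6.2] M [-0.11  0.5   0.02] w 0.0271 q5 0.46
```

View pics/w2.png

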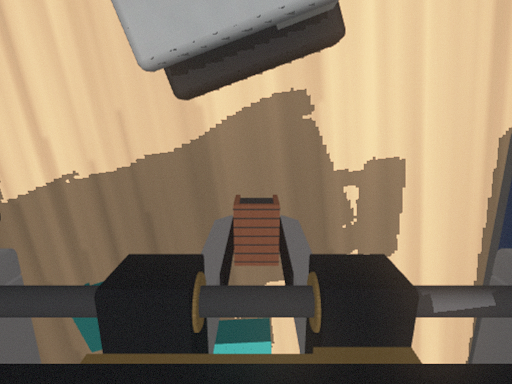

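```bash
python3 - <<'E'
from h import *
p,M,a=state(); c=cal('wrist')
for px in [(257,195),(257,204),(257,264)]:
    print(px,np.round((M.T@(atz('wrist',px,.024,c)-p))*1000,1))
E
python3 -c "
import cv2;i=cv2.imread('pics/w2.png')[185:275,200:315];cv2.imwrite('pics/w2b.png',cv2.resize(i,None,fx=6,fy=6,interpolation=cv2.INTER_NEAREST))"
```

```text
t 4.05 p [0.4305 0.187  0.0293] jaw -7.19 tilt [ 0.  0. -1.] F [-2.3 -0.5  6.2] M [-0.12  0.46 -0.02] w 0.0276 q5 0.46
(257, 195) [  5.3   1.4 -25. ]
(257, 204) [  5.3   1.4 -19.5]
(257, 264) [ 5.3  1.5 19.7]
```

View pics/w2b.png

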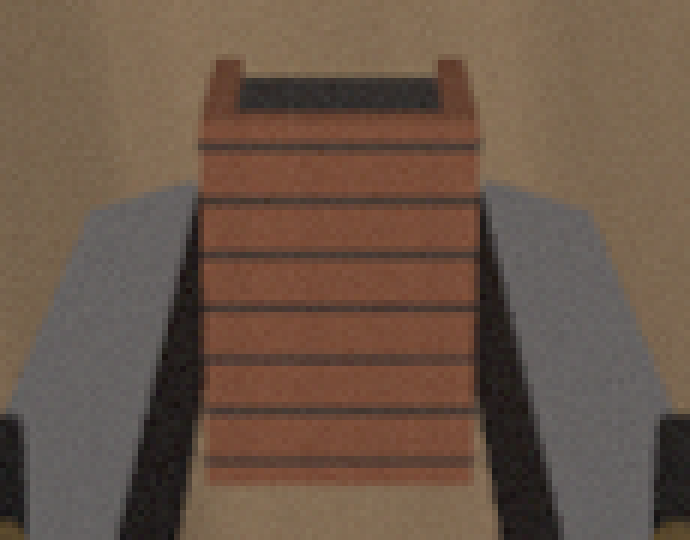

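```bash
python3 - <<'E'
from h import *
to([.5,.1,.2],-7.0)
to([.565,-.03,.2],-7.0)
E
```

```text
t 4.05 p [0.4305 0.187  0.0293] jaw -7.19 tilt [ 0.  0. -1.] F [-2.3 -0.5  6.2] M [-0.12  0.46 -0.02] w 0.0276 q5 0.46
a -7.0 translation [-6.83, 3.2, 3.1] turn [-0.04, -0.0, -0.0] rows>= 5
t 4.05 p [0.4305 0.187  0.0293] jaw -7.19 tilt [ 0.  0. -1.] F [-2.3 -0.5  6.2] M [-0.12  0.46 -0.02] w 0.0276 q5 0.46
a -7.0 translation [-6.83, 6.43, 7.94] turn [-0.04, -0.0, -0.0] rows>= 8
```

{"name": "arm_command", "arguments": {"deltas": [{"translation":[-1.2,0,0],"turn":[0,0,0]},{"translation":[-2.6,0,0],"turn":[0,0,0]},{"translation":[-4.0,0.6,0.8],"turn":[0,0,0]},{"translation":[-5.3,1.5,1.9],"turn":[0,0,0]},{"translation":[-6.3,2.5,3.1],"turn":[0,0,0]},{"translation":[-6.83,3.5,4.3],"turn":[0,0,0]},{"translation":[-6.83,4.5,5.5],"turn":[0,0,0]},{"translation":[-6.83,5.4,6.7],"turn":[0,0,0]},{"translation":[-6.83,6.2,7.6],"turn":[0,0,0]},{"translation":[-6.83,6.43,7.94],"turn":[0,0,0]},{"translation":[-6.83,6.43,7.94],"turn":[0,0,0]}]}}

```text
time_s: 4.97
ee_pos: [0.5655, -0.0323, 0.199]
eef_rot: [-1.305, 1.57, -3.005]
force: [-0.5, 0.2, -1.8]
grip_width: 0.0277
```

```bash
python3 - <<'E'
from h import *
state(); c=cal('wrist'); snap('wrist','w3.png')
for n,z in [('rail_nose',.03),('rail_handle',.055),('follower_face',.052),('socket',.104)]:
    for m in models.mark_of(n,'wrist')[:2]: print(n,np.round(m['at'],1),round(m['score'],2),np.round(atz('wrist',m['at'],z,c),4))
i=cv2.imread('pics/w3.png')
cv2.imwrite('pics/w3b.png',cv2.resize(i,(800,600),interpolation=cv2.INTER_CUBIC))
E
```

```text
t 4.97 p [ 0.5655 -0.0323  0.199 ] jaw -7.36 tilt [-0.001 -0.    -1.   ] F [-0.5  0.2 -1.8] M [-0.01  0.1  -0.03] w 0.0277 q5 0.01
rail_nose [301.8  86.6] 0.79 [0.6272 0.0604 0.03  ]
rail_handle [307.5 266.3] 0.96 [ 0.6122 -0.1371  0.055 ]
follower_face [310.  114.6] 0.95 [0.6296 0.0309 0.052 ]
```

View pics/w3b.png

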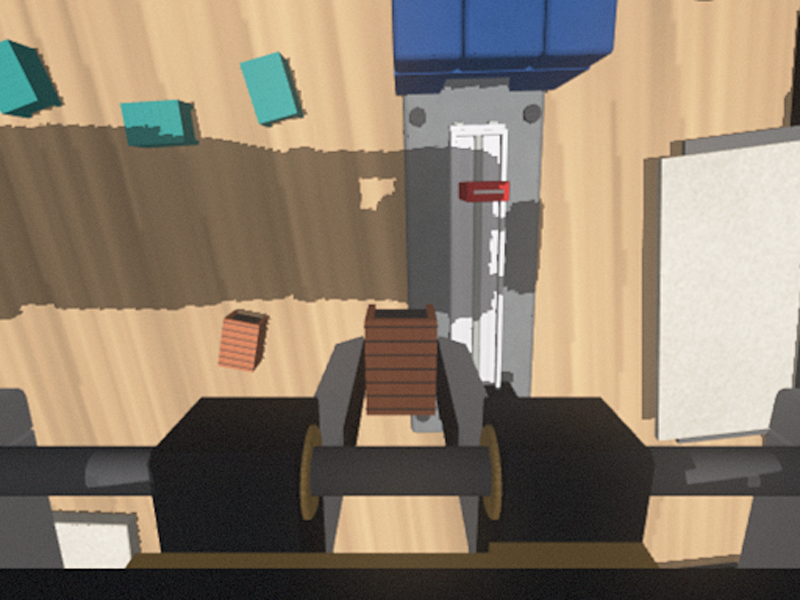

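```bash
python3 -c "
import cv2;i=cv2.imread('pics/w3.png')[70:170,250:360];cv2.imwrite('pics/w3c.png',cv2.resize(i,None,fx=6,fy=6,interpolation=cv2.INTER_NEAREST))
i=cv2.imread('pics/w3.png')[165:265,250:360];cv2.imwrite('pics/w3d.png',cv2.resize(i,None,fx=6,fy=6,interpolation=cv2.INTER_NEAREST))"
```

```text
(no output)
```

View pics/w3c.png

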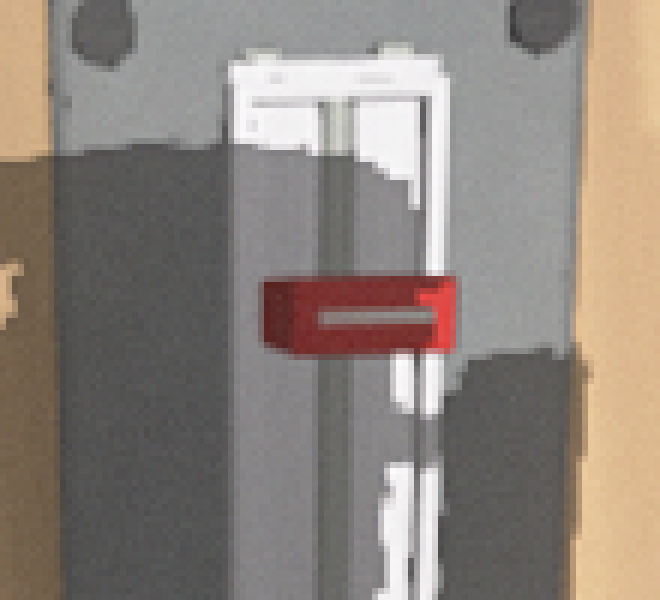

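View pics/w3d.png

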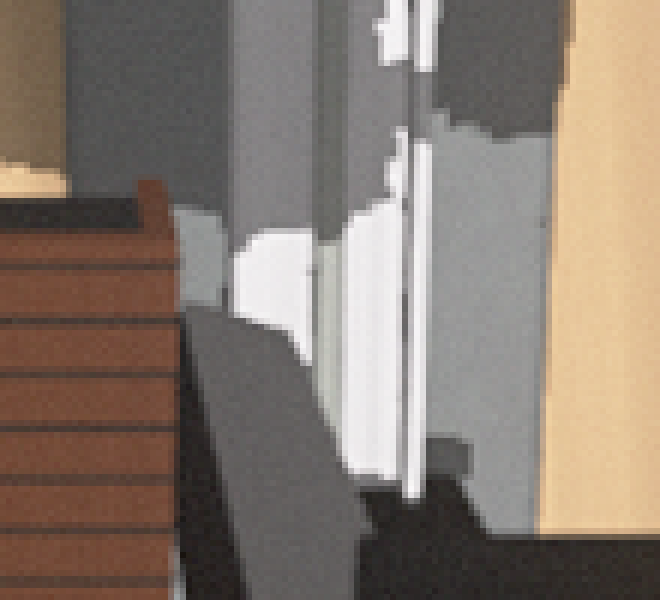

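```bash
python3 - <<'E'
from h import *
c=cal('wrist')
A=[atz('wrist',x,.038,c) for x in [(324.7,86.7),(321,243)]]
B=[atz('wrist',x,.03,c) for x in [(306,90),(305.2,181.7),(305.8,118)]]
# nose wall top inner edge row: 70+97/6 ; outer 70+60/6
for P in (A,B):
    d=P[0]-P[1]; print(np.round(P,4), 'rail yaw',np.degrees(np.arctan2(d[1],d[0]))-90)
n=(B[0]-B[1]);n/=np.linalg.norm(n); side=np.array([n[1],-n[0]]); print('outer right vs groove', (A[0]-B[0])[:2]@side,(A[1]-B[1])[:2]@side)
print('nose outer top',atz('wrist',(306,80.3),.038,c),'inner top',atz('wrist',(306,86.5),.038,c))
print('follower front bottom? top edge row 116.3 z .074',atz('wrist',(308,116.5),.074,c), 'rear', atz('wrist',(308,129),.074,c))
E
```

```text
[[ 0.6486  0.0605  0.038 ]
 [ 0.6325 -0.1151  0.038 ]] rail yaw -5.2231595640461705
[[ 0.6303  0.0601  0.03  ]
 [ 0.6212 -0.0401  0.03  ]
 [ 0.6277  0.0311  0.03  ]] rail yaw -5.222897711120581
outer right vs groove 0.018130058871429197 0.018129253144516178
nose outer top [0.62977124 0.06918396 0.038     ] inner top [0.62927266 0.06311585 0.038     ]
follower front bottom? top edge row 116.3 z .074 [0.62281035 0.03354937 0.074     ] rear [0.62187787 0.0219609  0.074     ]
```

```bash
cat >> h.py <<'E'
YAW=-5.22; NOSE=np.array([.629,.063])
def rp(s,lat=0):
    y=np.radians(YAW); return NOSE+s*np.array([-np.sin(y),np.cos(y)])+lat*np.array([np.cos(y),np.sin(y)])
E
python3 - <<'E'
from h import *
to([*rp(-.007),.13],YAW)
to([*rp(-.007),.085],YAW)
E
```

```text
t 5.22 p [ 0.5646 -0.0289  0.1999] jaw -7.11 tilt [ 0.  0. -1.] F [ 0.2  0.  -1.1] M [-0.05  0.06 -0.  ] w 0.0273 q5 0.01
a -5.2 translation [2.79, 2.11, -3.69] turn [-0.38, -0.0, 0.0] rows>= 4
t 5.22 p [ 0.5646 -0.0289  0.1999] jaw -7.11 tilt [ 0.  0. -1.] F [ 0.2  0.  -1.1] M [-0.05  0.06 -0.  ] w 0.0273 q5 0.01
a -5.2 translation [4.59, 2.11, -3.69] turn [-0.38, -0.0, 0.0] rows>= 4
```

{"name": "arm_command", "arguments": {"deltas": [{"translation":[0,0.8,-1.2],"turn":[-0.1,0,0]},{"translation":[0.6,1.4,-2.4],"turn":[-0.2,0,0]},{"translation":[1.5,1.9,-3.3],"turn":[-0.3,0,0]},{"translation":[2.4,2.11,-3.69],"turn":[-0.38,0,0]},{"translation":[3.4,2.11,-3.69],"turn":[-0.38,0,0]},{"translation":[4.2,2.11,-3.69],"turn":[-0.38,0,0]},{"translation":[4.59,2.11,-3.69],"turn":[-0.38,0,0]},{"translation":[4.59,2.11,-3.69],"turn":[-0.38,0,0]},{"translation":[4.59,2.11,-3.69],"turn":[-0.38,0,0]}]}}

```text
time_s: 5.97
ee_pos: [0.629, 0.0552, 0.0858]
eef_rot: [1.766, 1.57, 0.103]
force: [0.4, -0.5, -0.3]
grip_width: 0.0275
```

```bash
python3 - <<'E'
from h import *
state(); snap('wrist','w4.png')
to([*rp(-.007),.085],YAW)
i=cv2.imread('pics/w4.png')[60:300,156:356]
cv2.imwrite('pics/w4b.png',cv2.resize(i,None,fx=2.5,fy=2.5,interpolation=cv2.INTER_CUBIC))
E
```

```text
t 5.97 p [0.629  0.0552 0.0858] jaw -5.27 tilt [ 0.001  0.    -1.   ] F [ 0.4 -0.5 -0.3] M [-0.1   0.03 -0.03] w 0.0275 q5 0.12
t 6.02 p [0.6294 0.055  0.0866] jaw -5.28 tilt [ 0.002  0.    -1.   ] F [ 0.2 -0.1 -0.4] M [-0.04  0.06  0.02] w 0.0282 q5 0.12
a -5.2 translation [0.06, -0.04, -0.04] turn [-0.01, -0.0, -0.02] rows>= 1
```

View pics/w4b.png

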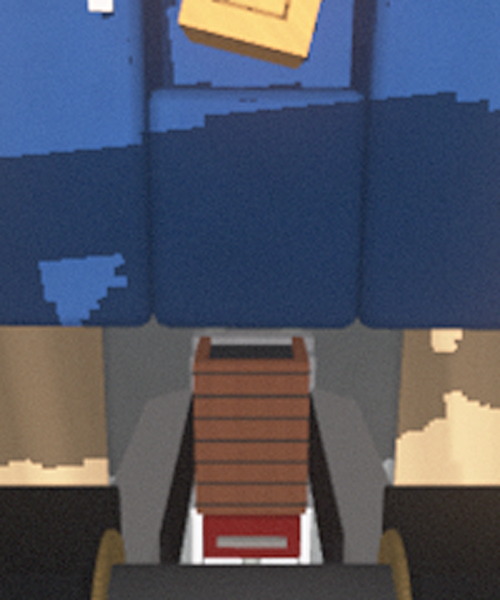

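{"name": "arm_command", "arguments": {"deltas": [{"translation":[0.1,-0.04,0.2],"turn":[0,0,0]},{"translation":[0.2,-0.04,0.4],"turn":[0,0,0]},{"translation":[0.3,-0.04,0.58],"turn":[0,0,0]},{"translation":[0.45,-0.04,0.62],"turn":[0,0,0]},{"translation":[0.58,-0.04,0.62],"turn":[0,0,0]},{"translation":[0.58,-0.04,0.62],"turn":[0,0,0]}]}}

```text
time_s: 6.52
ee_pos: [0.6263, 0.0393, 0.0697]
eef_rot: [-1.494, 1.57, 3.126]
force: [1.3, 2.4, -2.9]
grip_width: 0.0278
```

```bash
python3 - <<'E'
from h import *
state(); snap('wrist','w5.png')
to([*rp(-.022),.0585],YAW)
i=cv2.imread('pics/w5.png')[130:300,156:356]
cv2.imwrite('pics/w5b.png',cv2.resize(i,None,fx=4,fy=3.5,interpolation=cv2.INTER_CUBIC))
E
```

```text
t 6.52 p [0.6263 0.0393 0.0697] jaw -5.31 tilt [-0.001  0.    -1.   ] F [ 1.3  2.4 -2.9] M [ 0.54 -0.16  0.03] w 0.0278 q5 0.1
t 6.57 p [0.6262 0.0394 0.0698] jaw -5.3 tilt [-0.001  0.    -1.   ] F [ 0.8  3.2 -2.7] M [ 0.49 -0.1   0.03] w 0.0282 q5 0.1
a -5.2 translation [0.45, 0.02, -0.07] turn [-0.02, 0.0, 0.01] rows>= 1
```

View pics/w5b.png

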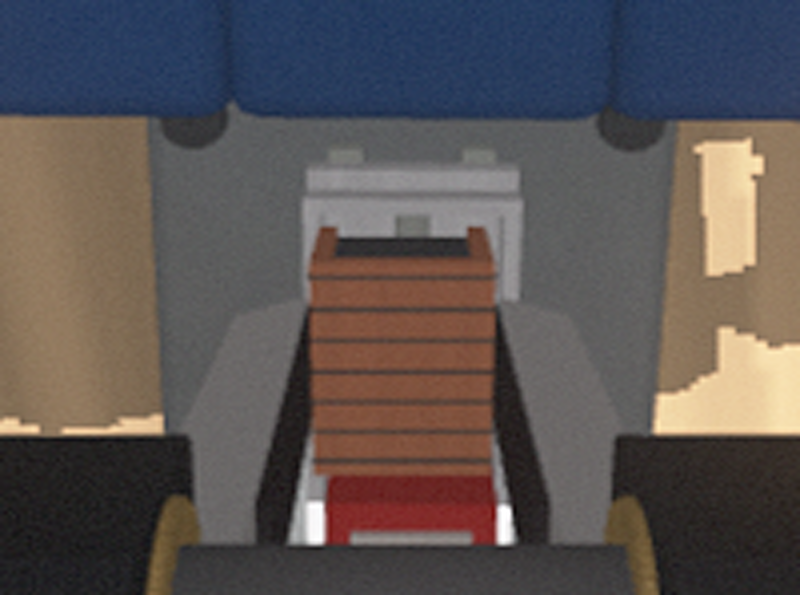

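{"name": "arm_command", "arguments": {"deltas": [{"translation":[0,0.06,0],"turn":[0,0,0]},{"translation":[0,0.06,0],"turn":[0,0,0]},{"translation":[0.15,0.06,0],"turn":[0,0,0]},{"translation":[0.3,0.06,0],"turn":[0,0,0]},{"translation":[0.38,0.06,0],"turn":[0,0,0]},{"translation":[0.38,0.06,0],"turn":[0,0,0]},{"translation":[0.38,0.06,0],"turn":[0,0,0]}]}}

```text
time_s: 7.15
ee_pos: [0.6279, 0.0393, 0.0606]
eef_rot: [-1.615, 1.57, 3.005]
force: [1.1, 3.2, -3.2]
grip_width: 0.0277
```

```bash
python3 - <<'E'
from h import *
state(); snap('wrist','w6.png')
i=cv2.imread('pics/w6.png')[130:300,156:356]
cv2.imwrite('pics/w6b.png',cv2.resize(i,None,fx=4,fy=3.5,interpolation=cv2.INTER_CUBIC))
E
```

```text
t 7.15 p [0.6279 0.0393 0.0606] jaw -5.29 tilt [-0.  0. -1.] F [ 1.1  3.2 -3.2] M [ 0.66 -0.24 -0.02] w 0.0277 q5 0.1
```

View pics/w6b.png

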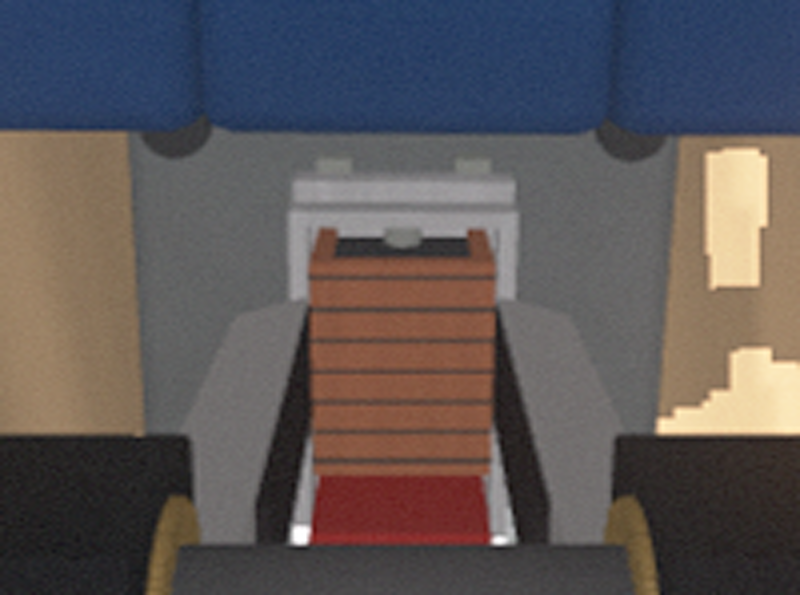

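{"name": "arm_command", "arguments": {"deltas": [{"translation":[0.03,0,0],"turn":[0,0,0]},{"translation":[0.03,0,0],"turn":[0,0,0]},{"translation":[0.03,0,0],"turn":[0,0,0]},{"translation":[0.03,0,0],"turn":[0,0,0]},{"translation":[0.03,0,0],"turn":[0,0,0]},{"translation":[-0.5,0,0],"turn":[0,0,0]},{"translation":[-2,0,0],"turn":[0,0,0]},{"translation":[-3.5,0,0],"turn":[0,0,0]},{"translation":[-5,0,0],"turn":[0,0,0]},{"translation":[-5.5,0,0],"turn":[0,0,0]},{"translation":[-5.5,0,0],"turn":[0,0,0]}], "gripper": 60}}

```text
time_s: 8.12
ee_pos: [0.6292, 0.0393, 0.2036]
eef_rot: [1.658, 1.564, -0.005]
force: [0.5, -0.2, 0.0]
grip_width: 0.0601
```

```bash
sed -i 's/NOSE=np.array.*/NOSE=np.array([.6301,.0629])/' h.py; python3 - <<'E'
from h import *
state(); c=cal('wrist'); im=snap('wrist','w7.png'); blobs(im,'wrist',c,*COP,.054)
ct=cal('top'); im=snap('top','t7.png'); blobs(im,'top',ct,*COP,.024,30)
i=cv2.imread('pics/w7.png')
cv2.imwrite('pics/w7b.png',cv2.resize(i[60:300,106:406],(750,600),interpolation=cv2.INTER_CUBIC))
E
```

```text
t 8.12 p [0.6292 0.0393 0.2036] jaw -5.29 tilt [ 0.007 -0.    -1.   ] F [ 0.5 -0.2  0. ] M [-0.03  0.06 -0.04] w 0.0601 q5 0.1
{'n': '', 'px': [242, 162, 25, 51, 1074], 'c': [628.3, 33.4], 'short': 26.2, 'long': 56.3, 'jaw': -6.0}
{'n': '', 'px': [264, 214, 17, 16, 159], 'c': [431.8, -66.5], 'short': 29.4, 'long': 39.2, 'jaw': -18.6}
```

View pics/w7b.png

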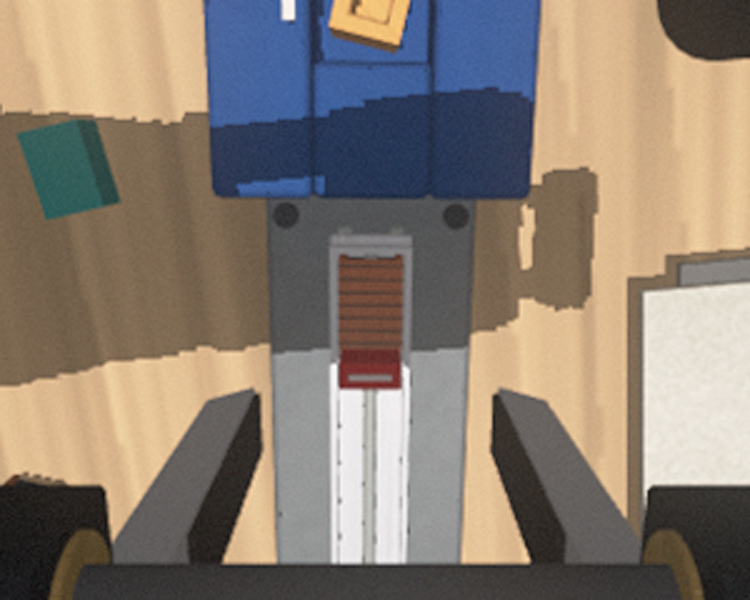

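View pics/t7.png

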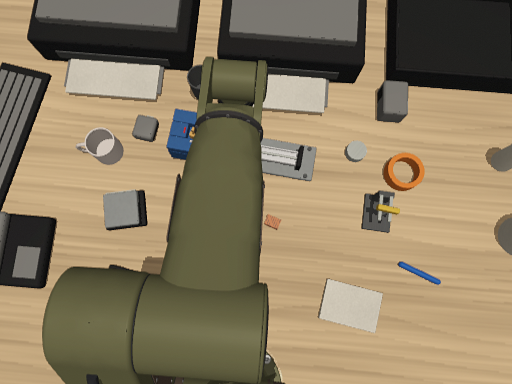

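```bash
python3 - <<'E'
from h import *
to([.432,-.066,.18],-20)
E
```

```text
t 8.22 p [0.6277 0.0392 0.1983] jaw -5.3 tilt [-0. -0. -1.] F [ 0.5 -0.6 -0.4] M [-0.08  0.14  0.03] w 0.06 q5 0.1
a -20.0 translation [0.73, -7.41, 4.91] turn [2.94, 0.0, 0.0] rows>= 6
```

{"name": "arm_command", "arguments": {"deltas": [{"translation":[0.1,-1.2,0.8],"turn":[0.5,0,0]},{"translation":[0.2,-2.5,1.6],"turn":[1.0,0,0]},{"translation":[0.3,-3.8,2.4],"turn":[1.5,0,0]},{"translation":[0.5,-5.0,3.3],"turn":[2.0,0,0]},{"translation":[0.6,-6.2,4.1],"turn":[2.5,0,0]},{"translation":[0.73,-7.1,4.7],"turn":[2.94,0,0]},{"translation":[0.73,-7.41,4.91],"turn":[2.94,0,0]},{"translation":[0.73,-7.41,4.91],"turn":[2.94,0,0]},{"translation":[0.73,-7.41,4.91],"turn":[2.94,0,0]}]}}

```text
time_s: 8.97
ee_pos: [0.4325, -0.0658, 0.1798]
eef_rot: [-1.67, 1.57, 2.693]
force: [1.3, -0.2, 0.3]
grip_width: 0.0602
```

```bash
python3 - <<'E'
from h import *
state(); c=cal('wrist'); im=snap('wrist','w8.png'); blobs(im,'wrist',c,*COP,.024,200)
i=cv2.imread('pics/w8.png')
cv2.imwrite('pics/w8b.png',cv2.resize(i[60:300,106:406],(750,600),interpolation=cv2.INTER_CUBIC))
E
```

```text
t 8.97 p [ 0.4325 -0.0658  0.1798] jaw -19.98 tilt [-0.001  0.    -1.   ] F [ 1.3 -0.2  0.3] M [-0.11  0.02  0.  ] w 0.0602 q5 0.11
{'n': '', 'px': [400, 0, 51, 48, 1560], 'c': [642.3, 30.0], 'short': 43.4, 'long': 44.5, 'jaw': 85.2}
{'n': '', 'px': [245, 163, 27, 39, 912], 'c': [434.8, -68.1], 'short': 28.5, 'long': 43.3, 'jaw': -20.5}
```

View pics/w8b.png

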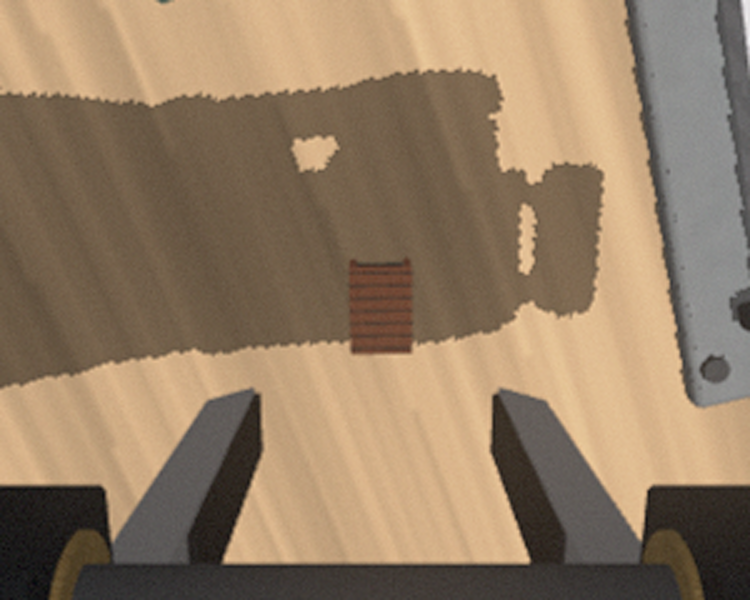

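```bash
python3 - <<'E'
from h import *
to([.434,-.0678,.029],-20.5)
E
```

```text
t 9.02 p [ 0.4329 -0.0656  0.1799] jaw -19.95 tilt [-0.  0. -1.] F [ 0.2  1.  -1.2] M [-0.01  0.11 -0.03] w 0.06 q5 0.11
a -20.5 translation [6.04, 0.08, 0.07] turn [0.11, -0.0, 0.0] rows>= 4
```

{"name": "arm_command", "arguments": {"deltas": [{"translation":[1.5,0.08,0.07],"turn":[0.1,0,0]},{"translation":[3.0,0.08,0.07],"turn":[0.1,0,0]},{"translation":[4.2,0.08,0.07],"turn":[0.1,0,0]},{"translation":[5.2,0.08,0.07],"turn":[0.1,0,0]},{"translation":[5.8,0.08,0.07],"turn":[0.1,0,0]},{"translation":[6.04,0.08,0.07],"turn":[0.1,0,0]},{"translation":[6.04,0.08,0.07],"turn":[0.1,0,0]},{"translation":[6.04,0.08,0.07],"turn":[0.1,0,0]}]}}

```text
time_s: 9.68
ee_pos: [0.4341, -0.068, 0.0295]
eef_rot: [1.781, 1.571, -0.147]
force: [-0.3, 0.7, 0.5]
grip_width: 0.0602
```

{"name": "arm_command", "arguments": {"deltas": [{"translation":[0,0,0],"turn":[0,0,0]},{"translation":[0,0,0],"turn":[0,0,0]},{"translation":[0,0,0],"turn":[0,0,0]},{"translation":[0,0,0],"turn":[0,0,0]},{"translation":[0,0,0],"turn":[0,0,0]},{"translation":[0,0,0],"turn":[0,0,0]},{"translation":[0,0,0],"turn":[0,0,0]}], "gripper": 10, "force": 25}}

```text
time_s: 10.27
ee_pos: [0.4336, -0.0682, 0.0295]
eef_rot: [1.673, 1.57, -0.256]
force: [-1.3, 0.1, 4.7]
grip_width: 0.0277
```

```bash
python3 - <<'E'
from h import *
p,M,a=state(); snap('wrist','w9.png')
i=cv2.imread('pics/w9.png')
cv2.imwrite('pics/w9b.png',cv2.resize(i[185:275,200:315],None,fx=6,fy=6,interpolation=cv2.INTER_NEAREST))
to([.5,-.05,.15],YAW)
to([*rp(-.038),.13],YAW)
E
```

```text
t 10.27 p [ 0.4336 -0.0682  0.0295] jaw -20.5 tilt [ 0. -0. -1.] F [-1.3  0.1  4.7] M [-0.01  0.34  0.02] w 0.0277 q5 0.12
t 10.32 p [ 0.4336 -0.0683  0.0295] jaw -20.5 tilt [ 0. -0. -1.] F [-1.9  0.7  6.2] M [-0.02  0.39 -0.05] w 0.0275 q5 0.12
a -5.2 translation [-4.82, 2.23, -1.61] turn [-3.06, 0.0, -0.0] rows>= 4
t 10.32 p [ 0.4336 -0.0683  0.0295] jaw -20.5 tilt [ 0. -0. -1.] F [-1.9  0.7  6.2] M [-0.02  0.39 -0.05] w 0.0275 q5 0.12
a -5.2 translation [-4.02, 5.93, -6.2] turn [-3.06, 0.0, -0.0] rows>= 6
```

View pics/w9b.png

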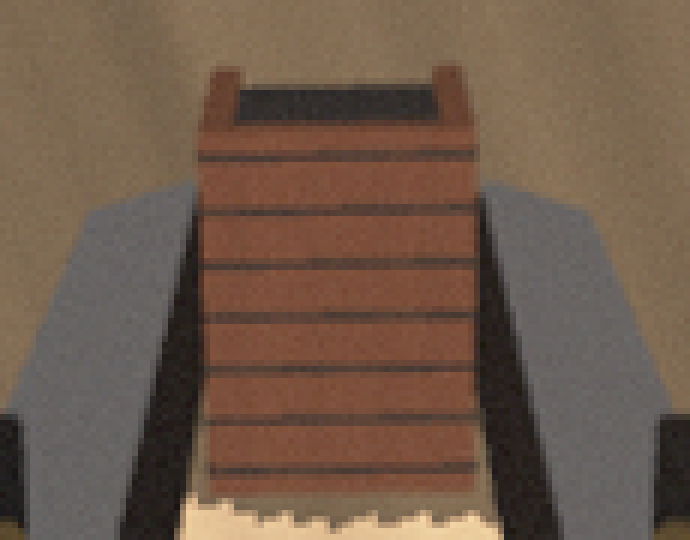

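```bash
python3 - <<'E'
from h import *
to([*rp(-.014),.14],YAW)
to([*rp(-.014),.089],YAW)
E
```

```text
t 10.32 p [ 0.4336 -0.0683  0.0295] jaw -20.5 tilt [ 0. -0. -1.] F [-1.9  0.7  6.2] M [-0.02  0.39 -0.05] w 0.0275 q5 0.12
a -5.2 translation [-4.42, 5.68, -7.13] turn [-3.06, 0.0, -0.0] rows>= 7
t 10.32 p [ 0.4336 -0.0683  0.0295] jaw -20.5 tilt [ 0. -0. -1.] F [-1.9  0.7  6.2] M [-0.02  0.39 -0.05] w 0.0275 q5 0.12
a -5.2 translation [-2.38, 5.67, -7.13] turn [-3.06, 0.0, -0.0] rows>= 6
```

{"name": "arm_command", "arguments": {"deltas": [{"translation":[-1.4,0,0],"turn":[0,0,0]},{"translation":[-2.8,0.2,-0.3],"turn":[-0.3,0,0]},{"translation":[-4.2,1.0,-1.2],"turn":[-0.8,0,0]},{"translation":[-4.42,2.0,-2.4],"turn":[-1.3,0,0]},{"translation":[-4.42,3.0,-3.7],"turn":[-1.8,0,0]},{"translation":[-4.42,4.0,-5.0],"turn":[-2.4,0,0]},{"translation":[-4.42,4.9,-6.1],"turn":[-3.06,0,0]},{"translation":[-4.42,5.5,-6.9],"turn":[-3.06,0,0]},{"translation":[-4.42,5.68,-7.13],"turn":[-3.06,0,0]},{"translation":[-4.0,5.68,-7.13],"turn":[-3.06,0,0]},{"translation":[-4.0,5.68,-7.13],"turn":[-3.06,0,0]}]}}

```text
time_s: 11.23
ee_pos: [0.6274, 0.0487, 0.1265]
eef_rot: [-1.428, 1.567, -3.09]
force: [-0.4, 0.1, -1.1]
grip_width: 0.028
```

```bash
python3 - <<'E'
from h import *
p,M,a=state(); snap('wrist','w10.png')
i=cv2.imread('pics/w10.png')
cv2.imwrite('pics/w10b.png',cv2.resize(i[100:300,156:356],None,fx=3,fy=3,interpolation=cv2.INTER_CUBIC))
to([*rp(-.014),.089],YAW)
E
```

```text
t 11.23 p [0.6274 0.0487 0.1265] jaw -5.2 tilt [-0.004 -0.    -1.   ] F [-0.4  0.1 -1.1] M [-0.08  0.07 -0.02] w 0.028 q5 0.11
t 11.28 p [0.6274 0.0484 0.1275] jaw -5.23 tilt [-0.003 -0.    -1.   ] F [-0.1 -0.8 -0.4] M [-0.1   0.06 -0.01] w 0.0277 q5 0.11
a -5.2 translation [1.54, 0.06, -0.03] turn [-0.0, 0.01, 0.04] rows>= 1
```

View pics/w10b.png

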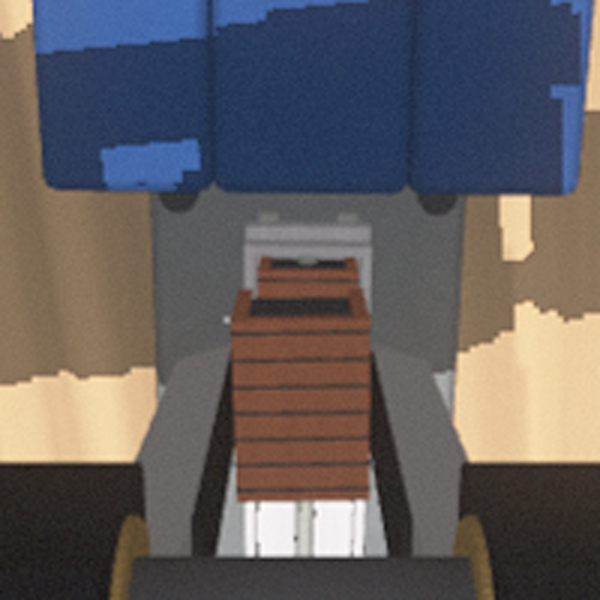

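{"name": "arm_command", "arguments": {"deltas": [{"translation":[0.6,0.06,-0.05],"turn":[0,0,0]},{"translation":[1.2,0.06,-0.05],"turn":[0,0,0]},{"translation":[1.54,0.06,-0.05],"turn":[0,0,0]},{"translation":[1.54,0.06,-0.05],"turn":[0,0,0]},{"translation":[1.54,0.06,-0.05],"turn":[0,0,0]}]}}

```text
time_s: 11.7
ee_pos: [0.6301, 0.0497, 0.091]
eef_rot: [-1.347, 1.57, -3.01]
force: [-1.2, 0.8, -1.1]
grip_width: 0.0277
```

```bash
python3 - <<'E'
from h import *
p,M,a=state(); snap('wrist','w11.png')
i=cv2.imread('pics/w11.png')
cv2.imwrite('pics/w11b.png',cv2.resize(i[100:300,156:356],None,fx=3,fy=3,interpolation=cv2.INTER_CUBIC))
to([*rp(-.061),.087],YAW)
E
```

```text
t 11.7 p [0.6301 0.0497 0.091 ] jaw -5.23 tilt [-0. -0. -1.] F [-1.2  0.8 -1.1] M [-0.05  0.04  0.  ] w 0.0277 q5 0.11
t 11.75 p [0.6305 0.0498 0.0916] jaw -5.22 tilt [ 0.001 -0.    -1.   ] F [ 0.1  1.  -0.4] M [-0.02  0.05  0.03] w 0.0281 q5 0.11
a -5.2 translation [0.18, -0.06, 1.92] turn [0.0, -0.0, -0.01] rows>= 2
```

View pics/w11b.png

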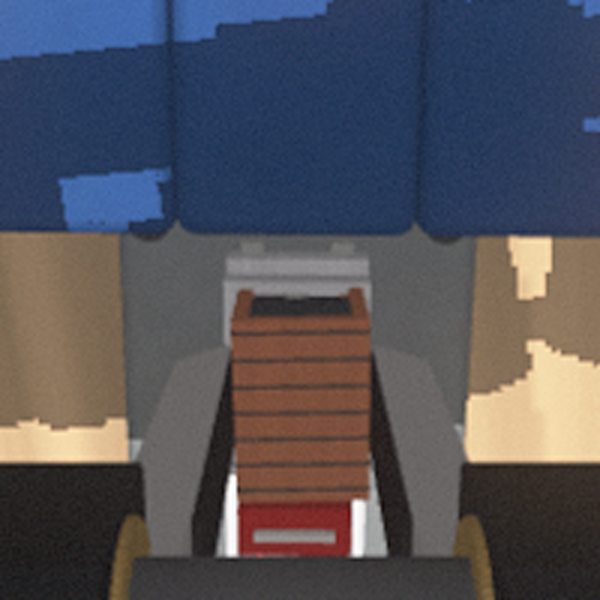

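{"name": "arm_command", "arguments": {"deltas": [{"translation":[0.05,-0.03,0.2],"turn":[0,0,0]},{"translation":[0.1,-0.06,0.5],"turn":[0,0,0]},{"translation":[0.1,-0.06,0.8],"turn":[0,0,0]},{"translation":[0.1,-0.06,1.1],"turn":[0,0,0]},{"translation":[0.1,-0.06,1.4],"turn":[0,0,0]},{"translation":[0.1,-0.06,1.7],"turn":[0,0,0]},{"translation":[0.1,-0.06,1.92],"turn":[0,0,0]},{"translation":[0.1,-0.06,1.96],"turn":[0,0,0]},{"translation":[0.1,-0.06,1.96],"turn":[0,0,0]}]}}

```text
time_s: 12.5
ee_pos: [0.6245, 0.001, 0.0882]
eef_rot: [-0.678, 1.571, -2.34]
force: [-0.2, 2.7, 1.7]
grip_width: 0.0278
```

```bash
python3 - <<'E'
from h import *
p,M,a=state(); snap('wrist','w12.png')
i=cv2.imread('pics/w12.png')
cv2.imwrite('pics/w12b.png',cv2.resize(i[100:300,156:356],None,fx=3,fy=3,interpolation=cv2.INTER_CUBIC))
to([*rp(-.061),.070],YAW)
E
```

```text
t 12.5 p [0.6245 0.001  0.0882] jaw -5.23 tilt [-0. -0. -1.] F [-0.2  2.7  1.7] M [ 0.62  0.04 -0.08] w 0.0278 q5 0.03
t 12.55 p [0.6245 0.0013 0.0882] jaw -5.21 tilt [-0. -0. -1.] F [1.  3.4 2. ] M [ 0.62  0.07 -0.04] w 0.0279 q5 0.03
a -5.2 translation [0.73, -0.0, -0.03] turn [0.0, 0.0, 0.0] rows>= 1
```

View pics/w12b.png

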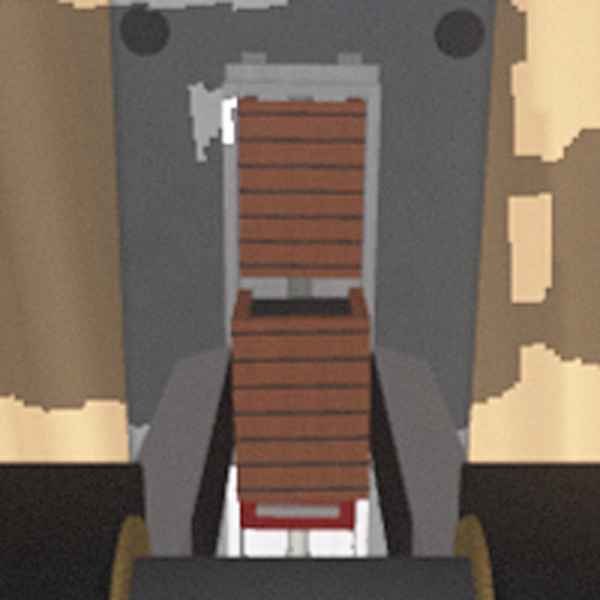

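{"name": "arm_command", "arguments": {"deltas": [{"translation":[0.25,0.01,-0.02],"turn":[0,0,0]},{"translation":[0.5,0.01,-0.02],"turn":[0,0,0]},{"translation":[0.75,0.01,-0.02],"turn":[0,0,0]},{"translation":[0.95,0.01,-0.02],"turn":[0,0,0]},{"translation":[1.1,0.01,-0.02],"turn":[0,0,0]},{"translation":[1.14,0.01,-0.02],"turn":[0,0,0]},{"translation":[1.14,0.01,-0.02],"turn":[0,0,0]}]}}

```text
time_s: 13.13
ee_pos: [0.6253, 0.0013, 0.0597]
eef_rot: [0.739, 1.569, -0.922]
force: [1.6, -4.0, 4.2]
grip_width: 0.028
```

```bash
python3 - <<'E'
from h import *
p,M,a=state(); snap('wrist','w13.png')
i=cv2.imread('pics/w13.png')
cv2.imwrite('pics/w13b.png',cv2.resize(i[100:300,156:356],None,fx=3,fy=3,interpolation=cv2.INTER_CUBIC))
E
```

```text
t 13.13 p [0.6253 0.0013 0.0597] jaw -5.18 tilt [ 0.001 -0.002 -1.   ] F [ 1.6 -4.   4.2] M [-0.72 -0.12 -0.07] w 0.028 q5 0.04
```

View pics/w13b.png

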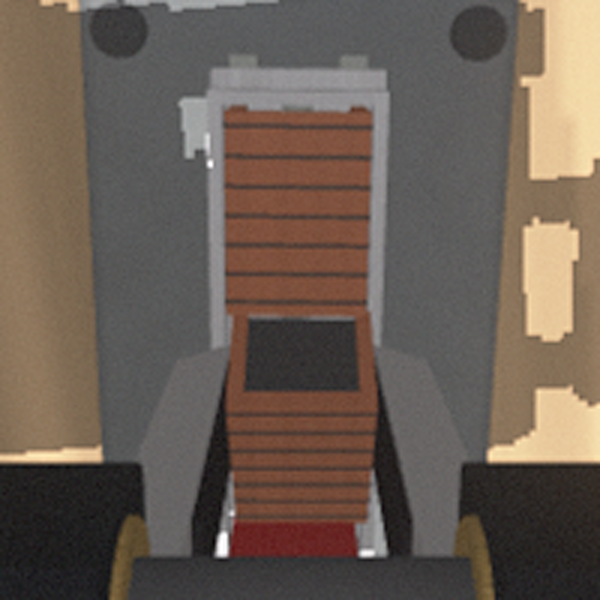

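{"name": "arm_command", "arguments": {"deltas": [{"translation":[-0.3,0,0.02],"turn":[0,0,0]},{"translation":[-0.7,0,0.02],"turn":[0,0,0]},{"translation":[-1.2,0,0.02],"turn":[0,0,0]},{"translation":[-2.0,0,0.02],"turn":[0,0,0]},{"translation":[-3.0,0,0.02],"turn":[0,0,0]},{"translation":[-3.6,0,0.02],"turn":[0,0,0]},{"translation":[-3.6,0,0.02],"turn":[0,0,0]}]}}

```text
time_s: 13.77
ee_pos: [0.6262, 0.0014, 0.1545]
eef_rot: [1.549, 1.564, -0.112]
force: [-0.1, 0.1, -0.5]
grip_width: 0.0276
```

```bash
python3 - <<'E'
from h import *
p,M,a=state(); snap('wrist','w14.png'); snap('scene','s14.png')
i=cv2.imread('pics/w14.png')
cv2.imwrite('pics/w14b.png',cv2.resize(i[100:300,156:356],None,fx=3,fy=3,interpolation=cv2.INTER_CUBIC))
i=cv2.imread('pics/s14.png')
cv2.imwrite('pics/s14b.png',cv2.resize(i[150:280,150:320],None,fx=4,fy=4,interpolation=cv2.INTER_CUBIC))
E
```

```text
t 13.77 p [0.6262 0.0014 0.1545] jaw -5.18 tilt [ 0.006 -0.001 -1.   ] F [-0.1  0.1 -0.5] M [-0.06  0.02  0.03] w 0.0276 q5 0.03
```

View pics/w14b.png

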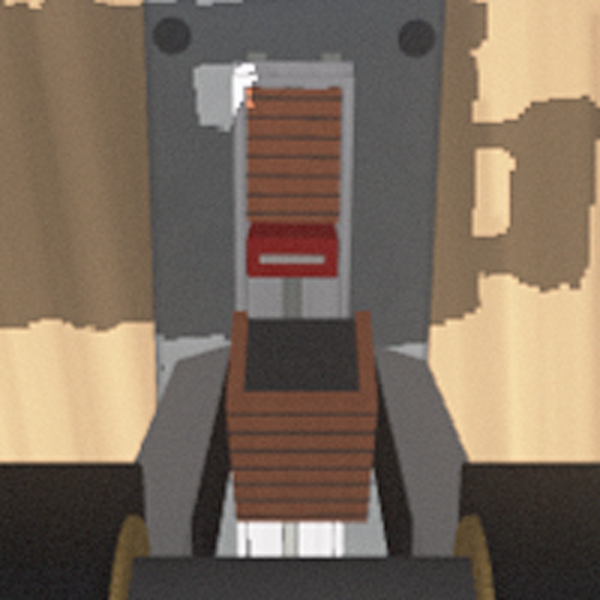

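View pics/s14b.png

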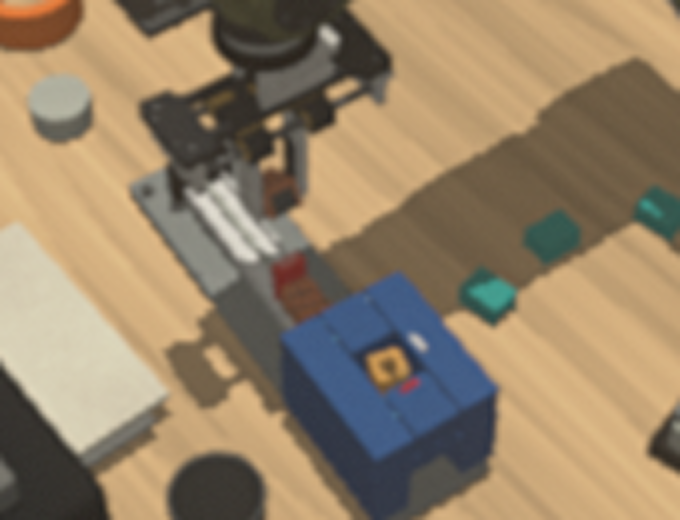

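```bash
python3 - <<'E'
from h import *
to([.49,-.02,.14],-7)
to([.49,-.02,.045],-7)
E
```

```text
t 13.87 p [0.6248 0.0014 0.1502] jaw -5.19 tilt [ 0.001 -0.    -1.   ] F [-1.  -0.5 -1.7] M [-0.04  0.07  0.01] w 0.0281 q5 0.03
a -7.0 translation [0.4, -5.29, 1.34] turn [0.36, 0.0, -0.01] rows>= 4
t 13.87 p [0.6248 0.0014 0.1502] jaw -5.19 tilt [ 0.001 -0.    -1.   ] F [-1.  -0.5 -1.7] M [-0.04  0.07  0.01] w 0.0281 q5 0.03
a -7.0 translation [4.2, -5.3, 1.34] turn [0.36, 0.0, -0.01] rows>= 5
```

{"name": "arm_command", "arguments": {"deltas": [{"translation":[0,-1.2,0.3],"turn":[0.1,0,0]},{"translation":[0,-2.6,0.7],"turn":[0.2,0,0]},{"translation":[0.2,-4.0,1.1],"turn":[0.36,0,0]},{"translation":[0.4,-5.1,1.34],"turn":[0.36,0,0]},{"translation":[1.4,-5.3,1.34],"turn":[0.36,0,0]},{"translation":[2.6,-5.3,1.34],"turn":[0.36,0,0]},{"translation":[3.4,-5.3,1.34],"turn":[0.36,0,0]},{"translation":[3.8,-5.3,1.34],"turn":[0.36,0,0]},{"translation":[4.0,-5.3,1.34],"turn":[0.36,0,0]},{"translation":[4.15,-5.3,1.34],"turn":[0.36,0,0]},{"translation":[4.15,-5.3,1.34],"turn":[0.36,0,0]},{"translation":[4.15,-5.3,1.34],"turn":[0.36,0,0]}]}}

```text
time_s: 14.87
ee_pos: [0.4902, -0.0199, 0.0466]
eef_rot: [1.507, 1.57, -0.186]
force: [0.1, 1.0, -1.5]
grip_width: 0.028
```

```bash
python3 - <<'E'
from h import *
p,M,a=state(); snap('wrist','w15.png')
i=cv2.imread('pics/w15.png')
cv2.imwrite('pics/w15b.png',cv2.resize(i[100:300,156:356],None,fx=3,fy=3,interpolation=cv2.INTER_CUBIC))
E
```

```text
t 14.87 p [ 0.4902 -0.0199  0.0466] jaw -6.99 tilt [ 0.001 -0.    -1.   ] F [ 0.1  1.  -1.5] M [-0.06  0.07  0.  ] w 0.028 q5 0.01
```

View pics/w15b.png

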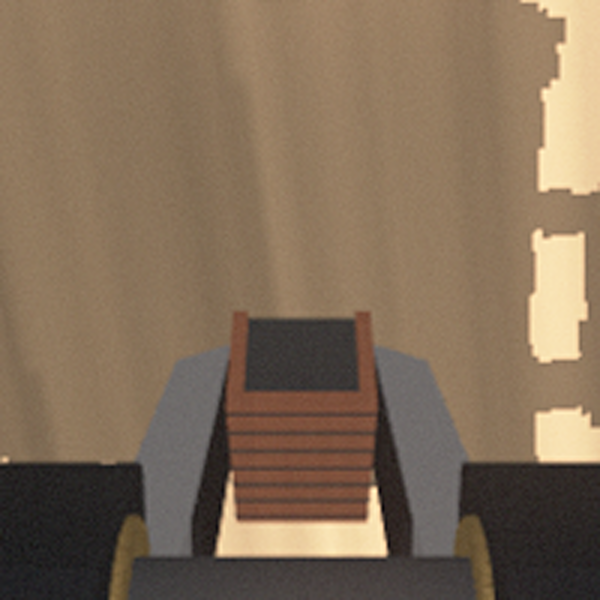

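{"name": "arm_command", "arguments": {"deltas": [{"translation":[0.1,0,0],"turn":[0,0,0]},{"translation":[0.2,0,0],"turn":[0,0,0]},{"translation":[0.3,0,0],"turn":[0,0,0]},{"translation":[0.4,0,0],"turn":[0,0,0]},{"translation":[0.5,0,0],"turn":[0,0,0]},{"translation":[0.6,0,0],"turn":[0,0,0]},{"translation":[0.7,0,0],"turn":[0,0,0]},{"translation":[0.7,0,0],"turn":[0,0,0]}], "gripper": 10, "force": 4}}

```text
time_s: 15.58
ee_pos: [0.4898, -0.0198, 0.0281]
eef_rot: [-1.783, 1.571, 2.808]
force: [0.6, -0.2, -1.8]
grip_width: 0.0278
```

{"name": "arm_command", "arguments": {"deltas": [{"translation":[0,0,0],"turn":[0,0,0]},{"translation":[0,0,0],"turn":[0,0,0]},{"translation":[0,0,0],"turn":[0,0,0]},{"translation":[0,0,0],"turn":[0,0,0]},{"translation":[0,0,0],"turn":[0,0,0]}], "gripper": 50}}

```text
time_s: 16.0
ee_pos: [0.4898, -0.0199, 0.0285]
eef_rot: [1.424, 1.571, -0.269]
force: [0.4, 0.1, -0.1]
grip_width: 0.0497
```

```bash
python3 - <<'E'
from h import *
p,M,a=state(); snap('wrist','w16.png')
i=cv2.imread('pics/w16.png')
cv2.imwrite('pics/w16b.png',cv2.resize(i[100:300,156:356],None,fx=3,fy=3,interpolation=cv2.INTER_CUBIC))
E
```

```text
t 16.0 p [ 0.4898 -0.0199  0.0285] jaw -6.99 tilt [ 0. -0. -1.] F [ 0.4  0.1 -0.1] M [-0.07  0.03  0.04] w 0.0497 q5 0.01
```

View pics/w16b.png

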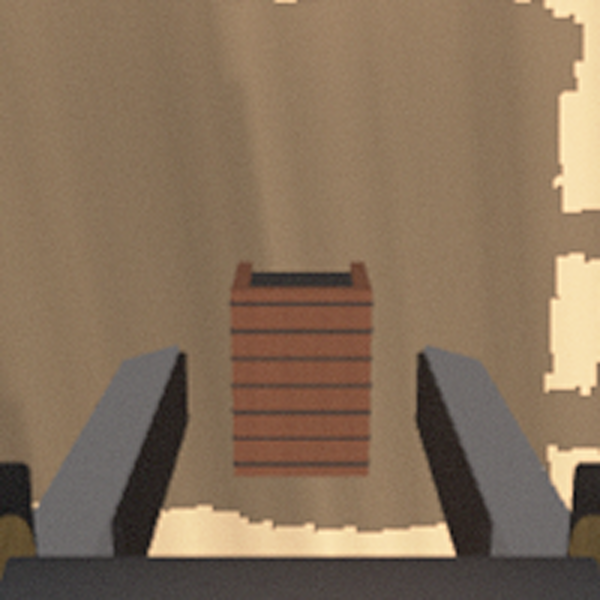

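{"name": "arm_command", "arguments": {"deltas": [{"translation":[0,0,-0.1],"turn":[0,0,0]},{"translation":[0,0,-0.18],"turn":[0,0,0]},{"translation":[0,0,-0.18],"turn":[0,0,0]},{"translation":[0,0,-0.18],"turn":[0,0,0]}]}}

```text
time_s: 16.38
ee_pos: [0.4904, -0.0153, 0.0284]
eef_rot: [-1.319, 1.571, -3.012]
force: [-0.9, -0.1, -0.1]
grip_width: 0.0499
```

{"name": "arm_command", "arguments": {"deltas": [{"translation":[0,0,0],"turn":[0,0,0]},{"translation":[0,0,0],"turn":[0,0,0]},{"translation":[0,0,0],"turn":[0,0,0]},{"translation":[0,0,0],"turn":[0,0,0]},{"translation":[0,0,0],"turn":[0,0,0]},{"translation":[0,0,0],"turn":[0,0,0]}], "gripper": 10, "force": 50}}

```text
time_s: 16.88
ee_pos: [0.4904, -0.0155, 0.0285]
eef_rot: [0.609, 1.571, -1.084]
force: [0.2, 0.4, -0.4]
grip_width: 0.0273
```

```bash
python3 - <<'E'
from h import *
p,M,a=state(); snap('wrist','w17.png')
i=cv2.imread('pics/w17.png')
cv2.imwrite('pics/w17b.png',cv2.resize(i[185:275,200:315],None,fx=6,fy=6,interpolation=cv2.INTER_NEAREST))
to([*rp(-.014),.13],YAW)
E
```

```text
t 16.88 p [ 0.4904 -0.0155  0.0285] jaw -7.0 tilt [ 0. -0. -1.] F [ 0.2  0.4 -0.4] M [-0.08  0.08  0.03] w 0.0273 q5 0.02
t 16.93 p [ 0.4903 -0.0155  0.0284] jaw -7.0 tilt [-0. -0. -1.] F [ 0.3  0.1 -0.2] M [-0.08  0.07 -0.04] w 0.0275 q5 0.02
a -5.2 translation [-4.06, 5.18, -3.23] turn [-0.36, 0.0, 0.0] rows>= 5
```

View pics/w17b.png

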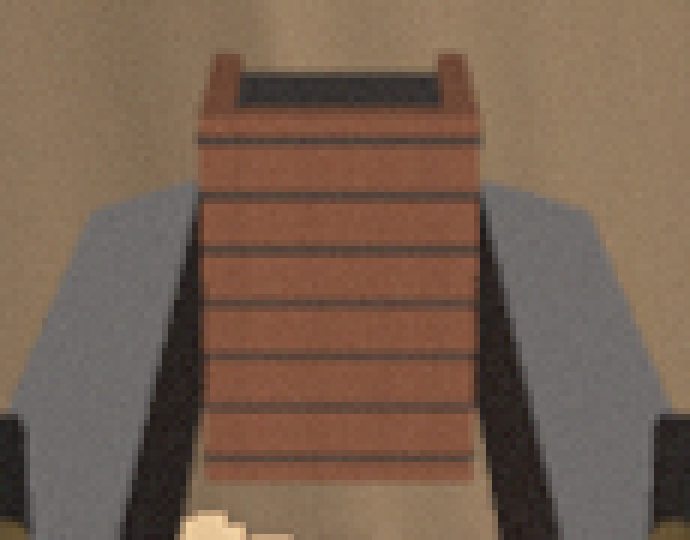

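{"name": "arm_command", "arguments": {"deltas": [{"translation":[-1.4,0,0],"turn":[0,0,0]},{"translation":[-2.8,0.3,-0.2],"turn":[0,0,0]},{"translation":[-3.8,1.2,-0.8],"turn":[-0.1,0,0]},{"translation":[-4.06,2.4,-1.5],"turn":[-0.2,0,0]},{"translation":[-4.06,3.6,-2.2],"turn":[-0.36,0,0]},{"translation":[-4.06,4.6,-2.9],"turn":[-0.36,0,0]},{"translation":[-4.06,5.1,-3.23],"turn":[-0.36,0,0]},{"translation":[-4.06,5.2,-3.27],"turn":[-0.36,0,0]},{"translation":[-3.5,5.2,-3.27],"turn":[-0.36,0,0]},{"translation":[-3.0,5.2,-3.27],"turn":[-0.36,0,0]},{"translation":[-2.42,5.2,-3.27],"turn":[-0.36,0,0]},{"translation":[-2.42,5.2,-3.27],"turn":[-0.36,0,0]}]}}

```text
time_s: 17.93
ee_pos: [0.6273, 0.0494, 0.0856]
eef_rot: [-1.446, 1.565, -3.108]
force: [-1.8, 0.6, -1.3]
grip_width: 0.0272
```

```bash
python3 - <<'E'
from h import *
p,M,a=state(); snap('wrist','w18.png')
i=cv2.imread('pics/w18.png')
cv2.imwrite('pics/w18b.png',cv2.resize(i[100:300,156:356],None,fx=3,fy=3,interpolation=cv2.INTER_CUBIC))
to([*rp(-.066),.088],YAW)
E
```

```text
t 17.93 p [0.6273 0.0494 0.0856] jaw -5.22 tilt [-0.005 -0.    -1.   ] F [-1.8  0.6 -1.3] M [-0.09  0.09  0.03] w 0.0272 q5 0.11
t 17.98 p [0.628  0.0494 0.0873] jaw -5.22 tilt [-0.004 -0.    -1.   ] F [-0.4 -0.5 -0.4] M [-0.07  0.08 -0.03] w 0.0276 q5 0.11
a -5.2 translation [-0.03, 0.04, 2.1] turn [0.0, 0.01, 0.04] rows>= 2
```

View pics/w18b.png

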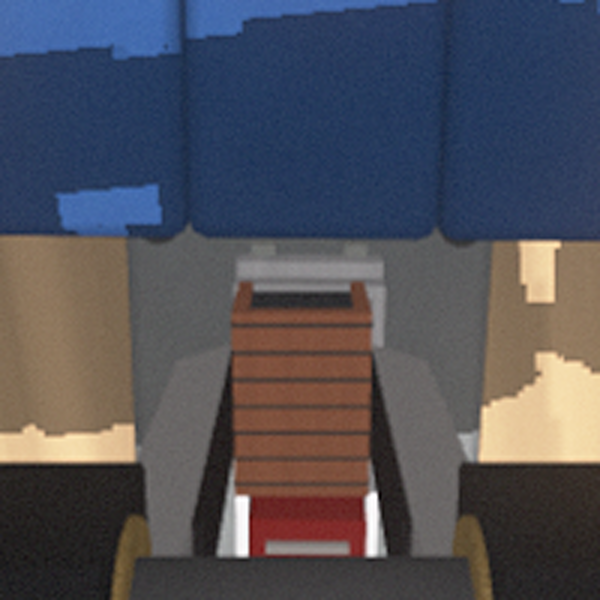

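{"name": "arm_command", "arguments": {"deltas": [{"translation":[0,0,0],"turn":[0,0,0]},{"translation":[0,0.02,0.2],"turn":[0,0,0]},{"translation":[0,0.03,0.5],"turn":[0,0,0]},{"translation":[0,0.03,0.8],"turn":[0,0,0]},{"translation":[0,0.03,1.1],"turn":[0,0,0]},{"translation":[0,0.03,1.4],"turn":[0,0,0]},{"translation":[0,0.03,1.7],"turn":[0,0,0]},{"translation":[0,0.03,2.0],"turn":[0,0,0]},{"translation":[0,0.03,2.12],"turn":[0,0,0]},{"translation":[0,0.03,2.12],"turn":[0,0,0]},{"translation":[0,0.03,2.12],"turn":[0,0,0]}]}}

```text
time_s: 18.9
ee_pos: [0.6253, -0.0031, 0.0889]
eef_rot: [1.061, 1.571, -0.6]
force: [0.3, 3.4, 2.2]
grip_width: 0.0272
```

```bash
python3 - <<'E'
from h import *
p,M,a=state(); snap('wrist','w19.png')
i=cv2.imread('pics/w19.png')
cv2.imwrite('pics/w19b.png',cv2.resize(i[100:300,156:356],None,fx=3,fy=3,interpolation=cv2.INTER_CUBIC))
to([*rp(-.066),.059],YAW)
E
```

```text
t 18.9 p [ 0.6253 -0.0031  0.0889] jaw -5.21 tilt [ 0. -0. -1.] F [0.3 3.4 2.2] M [ 0.55 -0.01 -0.02] w 0.0272 q5 0.03
t 18.95 p [ 0.6254 -0.0029  0.0889] jaw -5.19 tilt [ 0. -0. -1.] F [-0.1  3.6  1.3] M [ 0.59 -0.04 -0.03] w 0.0271 q5 0.03
a -5.2 translation [1.2, -0.05, 0.0] turn [0.01, 0.0, -0.0] rows>= 1
```

View pics/w19b.png

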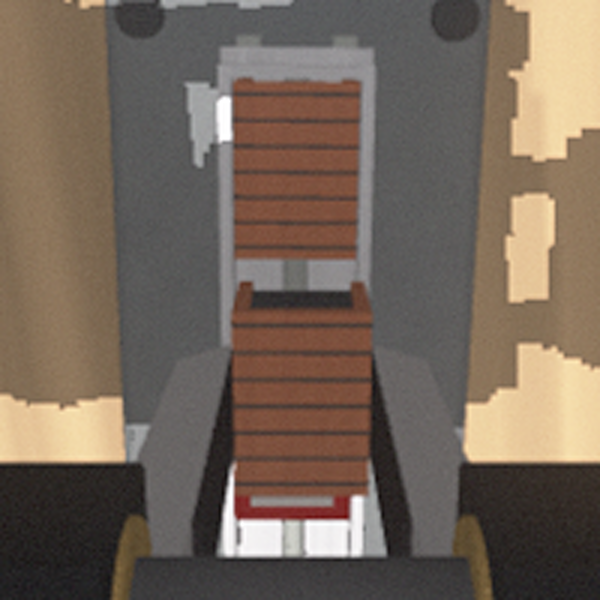

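{"name": "arm_command", "arguments": {"deltas": [{"translation":[0,-0.05,0],"turn":[0,0,0]},{"translation":[0.2,-0.05,0],"turn":[0,0,0]},{"translation":[0.45,-0.05,0],"turn":[0,0,0]},{"translation":[0.7,-0.05,0],"turn":[0,0,0]},{"translation":[0.7,-0.05,0],"turn":[0,0,0]},{"translation":[0.7,-0.05,0],"turn":[0,0,0]}]}}

```text
time_s: 19.45
ee_pos: [0.6234, -0.0027, 0.0702]
eef_rot: [-1.583, 1.569, 3.039]
force: [-0.8, 4.1, -3.4]
grip_width: 0.0276
```

```bash
python3 - <<'E'
from h import *
p,M,a=state(); snap('wrist','w20.png')
i=cv2.imread('pics/w20.png')
cv2.imwrite('pics/w20b.png',cv2.resize(i[100:300,156:356],None,fx=3,fy=3,interpolation=cv2.INTER_CUBIC))
to([*rp(-.066),.059],YAW)
E
```

```text
t 19.45 p [ 0.6234 -0.0027  0.0702] jaw -5.19 tilt [-0.002  0.    -1.   ] F [-0.8  4.1 -3.4] M [ 0.78  0.06 -0.06] w 0.0276 q5 0.03
t 19.5 p [ 0.6235 -0.0027  0.0706] jaw -5.19 tilt [-0.002  0.    -1.   ] F [ 0.1  4.2 -2.6] M [ 0.84  0.14 -0.08] w 0.0274 q5 0.03
a -5.2 translation [0.46, 0.02, 0.0] turn [0.01, -0.0, 0.02] rows>= 1
```

View pics/w20b.png

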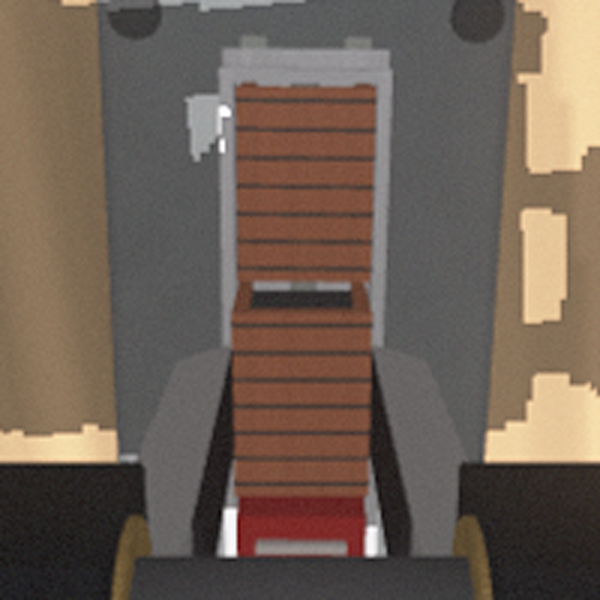

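{"name": "arm_command", "arguments": {"deltas": [{"translation":[0.03,0.03,0],"turn":[0,0,0]},{"translation":[0.15,0.03,0],"turn":[0,0,0]},{"translation":[0.3,0.03,0],"turn":[0,0,0]},{"translation":[0.42,0.03,0],"turn":[0,0,0]},{"translation":[0.46,0.03,0],"turn":[0,0,0]},{"translation":[0.46,0.03,0],"turn":[0,0,0]}]}}

```text
time_s: 20.0
ee_pos: [0.6249, -0.0029, 0.0598]
eef_rot: [1.455, 1.571, -0.206]
force: [1.5, 3.7, -1.3]
grip_width: 0.0279
```

```bash
python3 - <<'E'
from h import *
p,M,a=state(); snap('wrist','w21.png')
i=cv2.imread('pics/w21.png')
cv2.imwrite('pics/w21b.png',cv2.resize(i[100:300,156:356],None,fx=3,fy=3,interpolation=cv2.INTER_CUBIC))
E
```

```text
t 20.0 p [ 0.6249 -0.0029  0.0598] jaw -5.19 tilt [ 0. -0. -1.] F [ 1.5  3.7 -1.3] M [ 0.71 -0.15  0.  ] w 0.0279 q5 0.03
```

View pics/w21b.png

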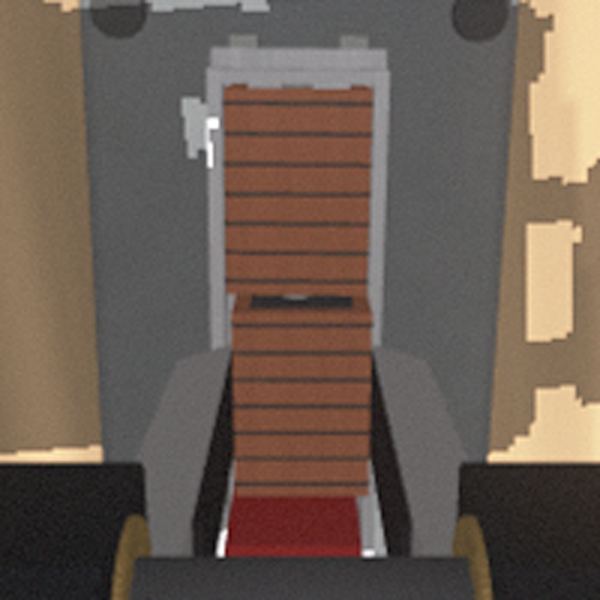

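{"name": "arm_command", "arguments": {"deltas": [{"translation":[0.02,-0.02,0],"turn":[0,0,0]},{"translation":[0.02,-0.02,0],"turn":[0,0,0]},{"translation":[0.02,-0.02,0],"turn":[0,0,0]},{"translation":[0.02,-0.02,0],"turn":[0,0,0]},{"translation":[0.02,-0.02,0],"turn":[0,0,0]},{"translation":[-0.5,0,0],"turn":[0,0,0]},{"translation":[-2,0,0],"turn":[0,0,0]},{"translation":[-3.5,0,0],"turn":[0,0,0]},{"translation":[-4.8,0,1],"turn":[0,0,0]},{"translation":[-4.8,0,2],"turn":[0,0,0]},{"translation":[-4.8,0,2],"turn":[0,0,0]},{"translation":[-4.8,0,2],"turn":[0,0,0]}], "gripper": 60}}

```text
time_s: 21.05
ee_pos: [0.6202, -0.0535, 0.1809]
eef_rot: [1.526, 1.57, -0.137]
force: [-0.4, -0.4, -0.2]
grip_width: 0.0601
```

```bash
python3 - <<'E'
from h import *
p,M,a=state(); c=cal('wrist'); snap('wrist','w22.png'); im=snap('top','t22.png'); ct=cal('top'); blobs(im,'top',ct,*COP,.024,30)
snap('scene','s22.png')
i=cv2.imread('pics/w22.png')
cv2.imwrite('pics/w22b.png',cv2.resize(i[0:300,106:406],(600,600),interpolation=cv2.INTER_CUBIC))
E
```

```text
t 21.05 p [ 0.6202 -0.0535  0.1809] jaw -5.29 tilt [ 0.001 -0.    -1.   ] F [-0.4 -0.4 -0.2] M [-0.02  0.04  0.02] w 0.0601 q5 -0.05
{'n': '', 'px': [230, 140, 7, 11, 45], 'c': [636.9, 57.8], 'short': 13.0, 'long': 30.3, 'jaw': 81.8}
{'n': '', 'px': [395, 184, 18, 7, 31], 'c': [555.1, -418.0], 'short': 12.6, 'long': 46.8, 'jaw': -6.2}
```

View pics/w22b.png

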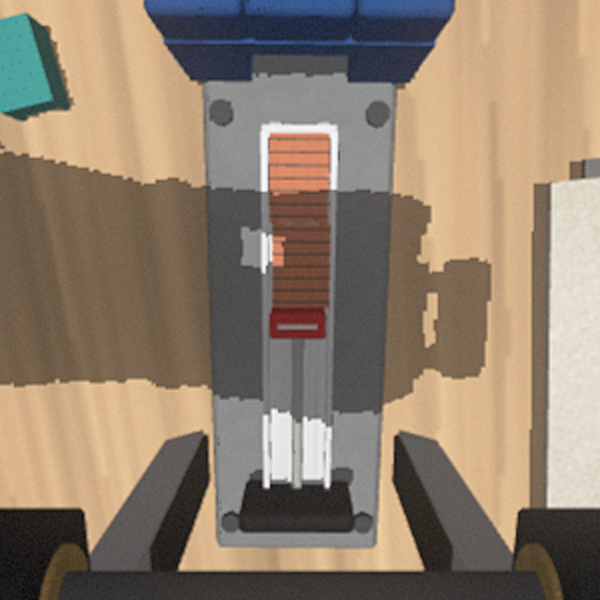

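View pics/s22.png

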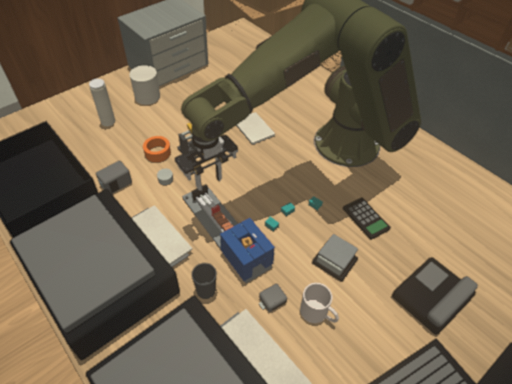

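```bash
python3 - <<'E'
from h import *
to([*rp(-.225),.14],YAW)
to([*rp(-.225),.056],YAW)
c=cal('wrist'); print(models.mark_of('rail_handle','wrist')[:1] if 0 else '')
E
```

```text
t 21.2 p [ 0.6201 -0.0519  0.1795] jaw -5.16 tilt [-0.001  0.    -1.   ] F [0.1 0.1 0.2] M [-0.06  0.07  0.  ] w 0.0597 q5 -0.05
a -5.2 translation [1.58, -0.02, 4.39] turn [0.01, -0.0, 0.01] rows>= 3
t 21.2 p [ 0.6201 -0.0519  0.1795] jaw -5.16 tilt [-0.001  0.    -1.   ] F [0.1 0.1 0.2] M [-0.06  0.07  0.  ] w 0.0597 q5 -0.05
a -5.2 translation [4.94, -0.02, 4.39] turn [0.01, -0.0, 0.01] rows>= 4
```

{"name": "arm_command", "arguments": {"deltas": [{"translation":[0,0,1.2],"turn":[0,0,0]},{"translation":[0,0,2.5],"turn":[0,0,0]},{"translation":[0,0,3.7],"turn":[0,0,0]},{"translation":[0.8,0,4.39],"turn":[0,0,0]},{"translation":[2.0,0,4.39],"turn":[0,0,0]},{"translation":[3.2,0,4.39],"turn":[0,0,0]},{"translation":[4.2,0,4.39],"turn":[0,0,0]},{"translation":[4.8,0,4.39],"turn":[0,0,0]},{"translation":[4.94,0,4.39],"turn":[0,0,0]},{"translation":[4.94,0,4.39],"turn":[0,0,0]}], "gripper": 0}}

```text
time_s: 22.03
ee_pos: [0.61, -0.1611, 0.0553]
eef_rot: [-1.803, 1.568, 2.819]
force: [0.5, 0.4, 0.5]
grip_width: 0.0006
```

```bash
python3 - <<'E'
from h import *
p,M,a=state(); snap('wrist','w23.png')
i=cv2.imread('pics/w23.png')
cv2.imwrite('pics/w23b.png',cv2.resize(i[0:300,106:406],(600,600),interpolation=cv2.INTER_CUBIC))
E
```

```text
t 22.03 p [ 0.61   -0.1611  0.0553] jaw -5.14 tilt [-0.002  0.001 -1.   ] F [0.5 0.4 0.5] M [-0.07  0.07 -0.  ] w 0.0006 q5 -0.23
```

View pics/w23b.png

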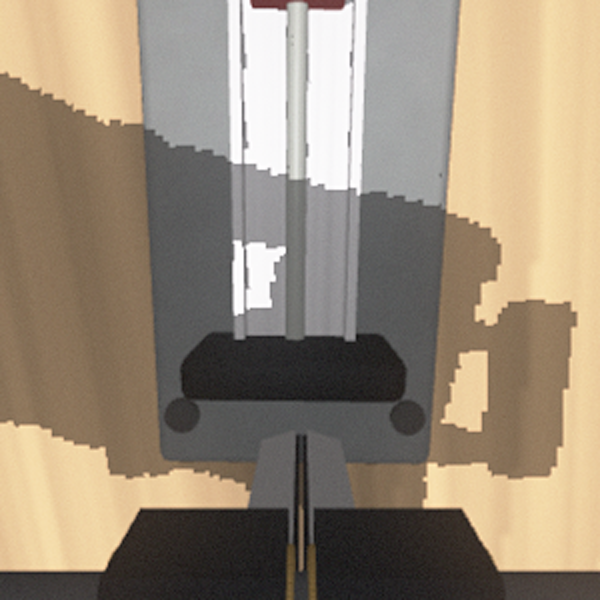

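{"name": "arm_command", "arguments": {"deltas": [{"translation":[0,0,-0.3],"turn":[0,0,0]},{"translation":[0,0,-0.55],"turn":[0,0,0]},{"translation":[0,0,-0.8],"turn":[0,0,0]},{"translation":[0,0,-1.05],"turn":[0,0,0]},{"translation":[0,0,-1.3],"turn":[0,0,0]},{"translation":[0,0,-1.55],"turn":[0,0,0]},{"translation":[0,0,-1.8],"turn":[0,0,0]},{"translation":[0,0,-2.0],"turn":[0,0,0]}]}}

```text
time_s: 22.75
ee_pos: [0.6157, -0.1122, 0.0577]
eef_rot: [1.055, 1.568, -0.607]
force: [2.2, -7.5, 2.0]
grip_width: 0.0004
```

```bash
python3 - <<'E'
from h import *
p,M,a=state(); snap('wrist','w24.png')
i=cv2.imread('pics/w24.png')
cv2.imwrite('pics/w24b.png',cv2.resize(i[0:300,106:406],(600,600),interpolation=cv2.INTER_CUBIC))
E
```

```text
t 22.75 p [ 0.6157 -0.1122  0.0577] jaw -5.18 tilt [ 0.003 -0.002 -1.   ] F [ 2.2 -7.5  2. ] M [-1.3  -0.25 -0.13] w 0.0004 q5 -0.15
```

View pics/w24b.png

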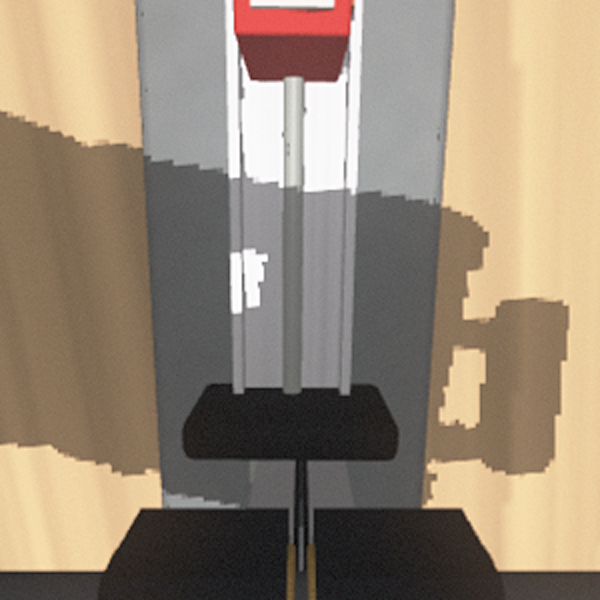

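{"name": "arm_command", "arguments": {"deltas": [{"translation":[0,0,-0.25],"turn":[0,0,0]},{"translation":[0,0,-0.5],"turn":[0,0,0]},{"translation":[0,0,-0.7],"turn":[0,0,0]},{"translation":[0,0,-0.85],"turn":[0,0,0]},{"translation":[0,0,-1.0],"turn":[0,0,0]}]}}

```text
time_s: 23.22
ee_pos: [0.6181, -0.0876, 0.0577]
eef_rot: [1.184, 1.567, -0.477]
force: [3.1, -7.3, 1.6]
grip_width: 0.0003
```

{"name": "arm_command", "arguments": {"deltas": [{"translation":[0,0,-0.1],"turn":[0,0,0]},{"translation":[0,0,-0.2],"turn":[0,0,0]}]}}

```text
time_s: 23.38
ee_pos: [0.6185, -0.0838, 0.0577]
eef_rot: [0.79, 1.566, -0.871]
force: [1.1, -28.6, 1.2]
grip_width: 0.0006
```

{"name": "arm_command", "arguments": {"deltas": [{"translation":[0,0,-0.1],"turn":[0,0,0]},{"translation":[0,0,-0.2],"turn":[0,0,0]}]}}

```text
time_s: 23.55
ee_pos: [0.6185, -0.0835, 0.0578]
eef_rot: [0.337, 1.56, -1.325]
force: [-2.7, -59.5, 0.6]
grip_width: 0.0008
```

{"name": "arm_command", "arguments": {"deltas": [{"translation":[0,0,0.5],"turn":[0,0,0]},{"translation":[0,0,1.0],"turn":[0,0,0]},{"translation":[-1.0,0,1.3],"turn":[0,0,0]},{"translation":[-2.4,0,1.3],"turn":[0,0,0]},{"translation":[-3.8,0,1.3],"turn":[0,0,0]},{"translation":[-5.0,0,1.3],"turn":[0,0,0]},{"translation":[-5.0,0,1.3],"turn":[0,0,0]},{"translation":[-5.0,0,1.3],"turn":[0,0,0]}]}}

```text
time_s: 24.22
ee_pos: [0.6156, -0.1095, 0.1833]
eef_rot: [1.528, 1.568, -0.133]
force: [-0.4, 0.9, -0.8]
grip_width: 0.0006
```

```bash
python3 - <<'E'
from h import *
p,M,a=state(); c=cal('wrist'); snap('wrist','w25.png')
for n,z in [('rail_handle',.055),('follower_face',.052),('socket',.104)]:
    for m in models.mark_of(n,'wrist')[:2]: print(n,np.round(m['at'],1),round(m['score'],2),np.round(atz('wrist',m['at'],z,c),4))
i=cv2.imread('pics/w25.png')
cv2.imwrite('pics/w25b.png',cv2.resize(i[0:300,106:406],(600,600),interpolation=cv2.INTER_CUBIC))
E
```

```text
t 24.22 p [ 0.6156 -0.1095  0.1833] jaw -5.17 tilt [ 0.003 -0.    -1.   ] F [-0.4  0.9 -0.8] M [-0.08  0.1   0.01] w 0.0006 q5 -0.14
rail_handle [254.1 152. ] 0.95 [ 0.618  -0.0744  0.055 ]
follower_face [256.   21.5] 0.82 [0.6304 0.0414 0.052 ]
```

View pics/w25b.png

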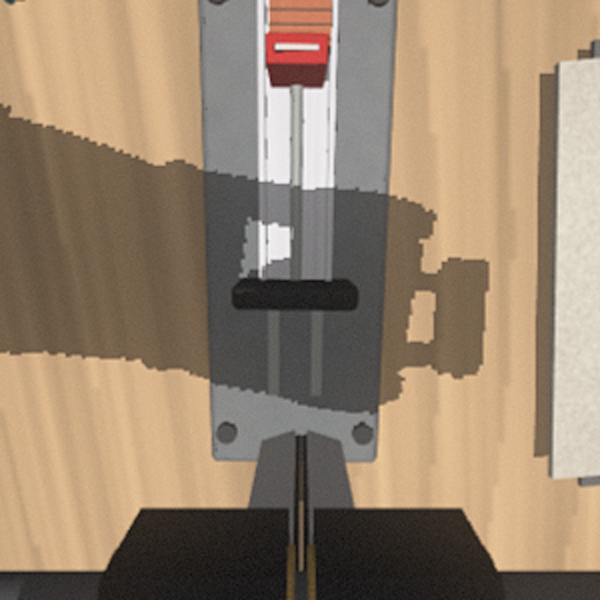

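```bash
python3 - <<'E'
from h import *
to([.474,-.352,.25],-10)
E
```

```text
t 24.42 p [ 0.6146 -0.1094  0.1799] jaw -5.18 tilt [-0.002  0.001 -1.   ] F [-0.2  0.2  0.1] M [-0.05  0.07  0.03] w 0.0002 q5 -0.14
a -10.0 translation [-2.8, -4.73, 10.17] turn [0.96, -0.0, 0.03] rows>= 7
```

{"name": "arm_command", "arguments": {"deltas": [{"translation":[-1.0,-0.4,0.8],"turn":[0.1,0,0]},{"translation":[-2.0,-1.0,2.0],"turn":[0.2,0,0]},{"translation":[-2.8,-1.6,3.4],"turn":[0.4,0,0]},{"translation":[-2.8,-2.3,4.9],"turn":[0.6,0,0]},{"translation":[-2.8,-3.0,6.4],"turn":[0.8,0,0]},{"translation":[-2.8,-3.7,7.9],"turn":[0.96,0,0]},{"translation":[-2.8,-4.3,9.2],"turn":[0.96,0,0]},{"translation":[-2.8,-4.73,10.17],"turn":[0.96,0,0]},{"translation":[-2.8,-4.73,10.17],"turn":[0.96,0,0]},{"translation":[-2.8,-4.73,10.17],"turn":[0.96,0,0]}], "gripper": 50, "force": 60}}

```text
time_s: 25.25
ee_pos: [0.4736, -0.3528, 0.2503]
eef_rot: [-2.199, 1.569, 2.337]
force: [0.1, 0.1, 0.1]
grip_width: 0.0497
```

```bash
python3 - <<'E'
from h import *
p,M,a=state(); c=cal('wrist'); im=snap('wrist','w26.png')
blobs(im,'wrist',c,(22,150,80),(34,255,255),.107,60,'y')
for n,z in [('key_bar',.096),('hook_slot',.085),('key_tip',.035)]:
    for m in models.mark_of(n,'wrist')[:2]: print(n,np.round(m['at'],1),round(m['score'],2),np.round(atz('wrist',m['at'],z,c),4))
i=cv2.imread('pics/w26.png')
cv2.imwrite('pics/w26b.png',cv2.resize(i[60:300,106:406],(750,600),interpolation=cv2.INTER_CUBIC))
E
```

```text
t 25.25 p [ 0.4736 -0.3528  0.2503] jaw -10.12 tilt [-0.001  0.001 -1.   ] F [0.1 0.1 0.1] M [-0.02  0.09  0.02] w 0.0497 q5 -0.53
key_bar [262.9 182.6] 0.6 [ 0.4814 -0.3557  0.096 ]
hook_slot [262.8 182.7] 0.65 [ 0.4811 -0.3583  0.085 ]
hook_slot [263.2 171.8] 0.46 [ 0.4837 -0.3459  0.085 ]
```

View pics/w26b.png

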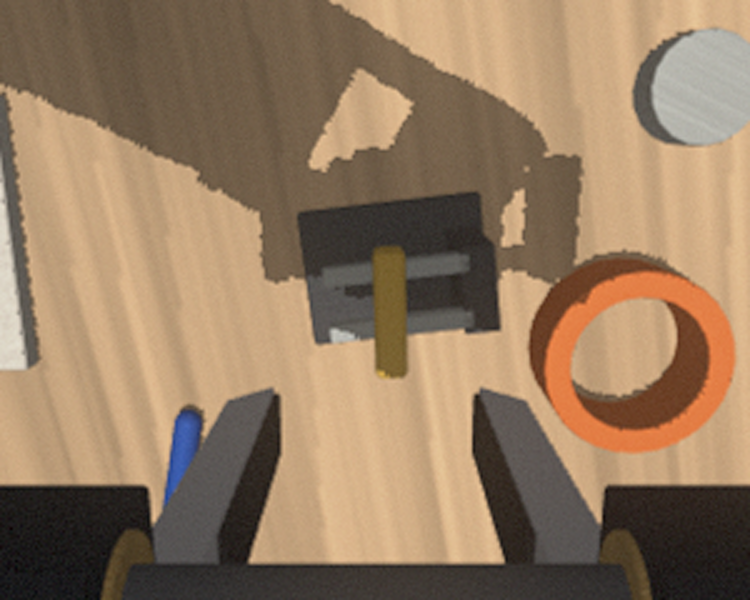

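```bash
python3 - <<'E'
from h import *
i=cv2.imread('pics/w26.png')
cv2.imwrite('pics/w26c.png',cv2.resize(i[140:220,215:315],None,fx=7,fy=7,interpolation=cv2.INTER_NEAREST))
E
```

```text
(no output)
```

View pics/w26c.png

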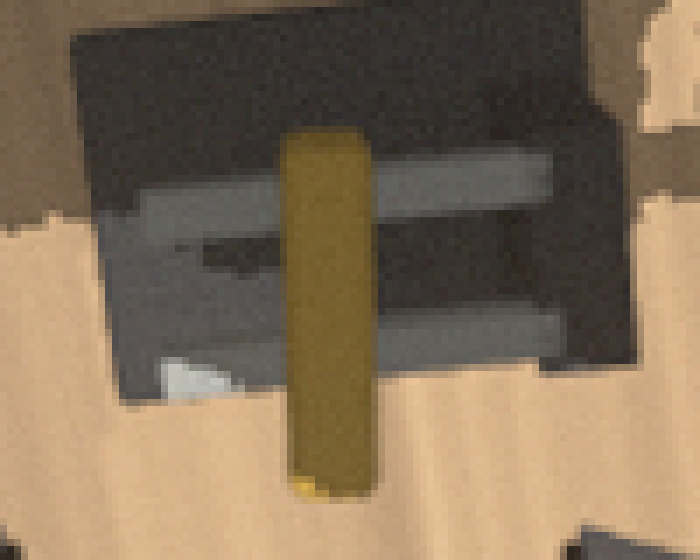

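```bash
python3 - <<'E'
from h import *
c=cal('wrist')
f=lambda x,y:(215+x/7,140+y/7)
A=atz('wrist',f(327,152),.107,c);B=atz('wrist',f(334,492),.107,c); d=A-B
print('bar',A,B,(A+B)/2,np.linalg.norm(d),'yaw',np.degrees(np.arctan2(d[1],d[0]))-90)
L=[atz('wrist',f(*q),.107,c) for q in [(286,300),(374,300)]]; print('thick',np.linalg.norm(L[0]-L[1]))
for nm,q1,q2 in [('up_top',(145,187),(550,147)),('up_bot',(175,245),(550,200)),('lo_top',(200,345),(560,303)),('lo_bot',(240,390),(565,352))]:
    A=atz('wrist',f(*q1),.085,c);B=atz('wrist',f(*q2),.085,c);d=B-A;print(nm,np.round(A[:2],4),np.round(B[:2],4),np.degrees(np.arctan2(d[1],d[0])))
for nm,q1,q2 in [('base',(75,38),(580,0)),('baseL',(122,403),(75,38))]:
    A=atz('wrist',f(*q1),.01,c);B=atz('wrist',f(*q2),.01,c);d=B-A;print(nm,A[:2],B[:2],np.degrees(np.arctan2(d[1],d[0])))
E
```

```text
bar [ 0.48561996 -0.32935841  0.107     ] [ 0.47774861 -0.38224754  0.107     ] [ 0.48168429 -0.35580298  0.107     ] 0.05347165673738515 yaw -8.465045260492772
thick 0.013409438334963046
up_top [ 0.4556 -0.3333] [ 0.5208 -0.3381] -4.203731075251181
up_bot [ 0.4586 -0.3435] [ 0.5196 -0.3467] -2.9396483702329297
lo_top [ 0.4595 -0.3607] [ 0.5188 -0.3638] -3.0428602714776343
lo_bot [ 0.4646 -0.3694] [ 0.5184 -0.3722] -2.9846300660165803
base [ 0.44023821 -0.31402653] [ 0.53801674 -0.32367439] -5.635165325545352
baseL [ 0.43510009 -0.38801952] [ 0.44023821 -0.31402653] 86.02772503071883
```

```bash
python3 - <<'E'
from h import *
to([.4804,-.3558,.107],-8.5)
E
```

```text
t 25.45 p [ 0.475  -0.3511  0.2511] jaw -9.9 tilt [-0.  0. -1.] F [ 0.2 -1.2 -0.3] M [-0.07  0.11  0.01] w 0.0497 q5 -0.53
a -8.5 translation [5.77, 0.25, 0.15] turn [-0.28, -0.0, 0.0] rows>= 4
```

{"name": "arm_command", "arguments": {"deltas": [{"translation":[1.2,0.2,0.2],"turn":[-0.28,0,0]},{"translation":[2.4,0.2,0.2],"turn":[-0.28,0,0]},{"translation":[3.2,0.2,0.2],"turn":[-0.28,0,0]},{"translation":[3.6,0.2,0.2],"turn":[-0.28,0,0]},{"translation":[3.6,0.2,0.2],"turn":[-0.28,0,0]},{"translation":[3.6,0.2,0.2],"turn":[-0.28,0,0]},{"translation":[3.6,0.2,0.2],"turn":[-0.28,0,0]}]}}

```text
time_s: 26.03
ee_pos: [0.4791, -0.3582, 0.1632]
eef_rot: [1.023, 1.568, -0.697]
force: [-0.3, 0.4, -0.4]
grip_width: 0.0497
```

```bash
python3 - <<'E'
from h import *
p,M,a=state(); c=cal('wrist'); np.savez('c27.npz',K=c[0],o=c[1],Q=c[2],p=p,M=M); snap('wrist','w27.png')
i=cv2.imread('pics/w27.png')
cv2.imwrite('pics/w27b.png',cv2.resize(i[100:260,166:346],None,fx=4,fy=3.7,interpolation=cv2.INTER_NEAREST))
E
```

```text
t 26.03 p [ 0.4791 -0.3582  0.1632] jaw -8.57 tilt [ 0.002 -0.002 -1.   ] F [-0.3  0.4 -0.4] M [-0.05  0.08  0.01] w 0.0497 q5 -0.55
```

View pics/w27b.png

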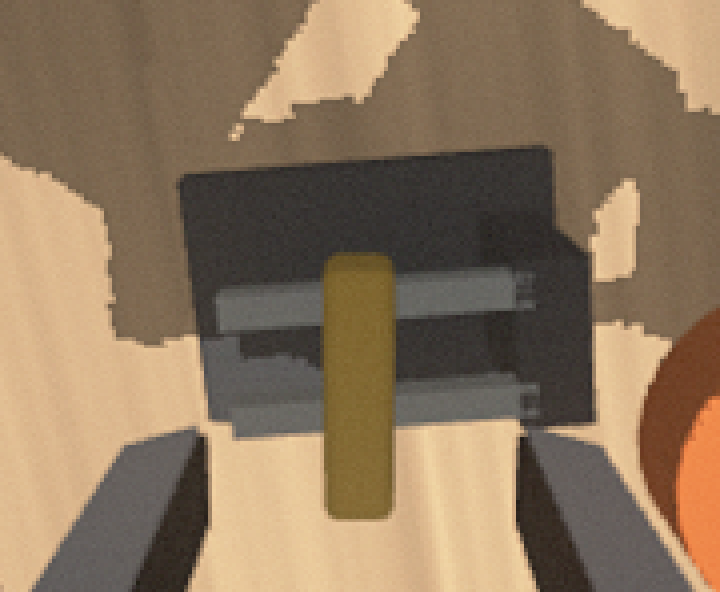

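```bash
python3 - <<'E'
from h import *
d=np.load('c27.npz'); c=(d['K'],d['o'],d['Q'])
f=lambda x,y:(166+x/4,100+y/3.7)
A=atz('w',f(361,270),.107,c);B=atz('w',f(359,518),.107,c); v=A-B
print('bar',A[:2],B[:2],(A+B)[:2]/2,np.linalg.norm(v),'yaw',np.degrees(np.arctan2(v[1],v[0]))-90)
for nm,q1,q2,z in [('up_top',(216,294),(515,269),.085),('up_bot',(218,333),(517,309),.085),('lo_top',(232,407),(520,374),.085),('lo_bot',(234,439),(525,418),.075)]:
    A=atz('w',f(*q1),z,c);B=atz('w',f(*q2),z,c);v=B-A;print(nm,np.round(A[:2],4),np.round(B[:2],4),np.degrees(np.arctan2(v[1],v[0])))
p=d['p'];M=d['M']; 
to([.4784,-.3575,.107],-8.5)
E
```

```text
bar [ 0.48441737 -0.33038962] [ 0.47591374 -0.38418091] [ 0.48016556 -0.35728527] 0.05445929696968507 yaw -8.983291907985418
up_top [ 0.4531 -0.3356] [ 0.5154 -0.3392] -3.3206408120274182
up_bot [ 0.4519 -0.3446] [ 0.5147 -0.3484] -3.4867873870200836
lo_top [ 0.4517 -0.3624] [ 0.5136 -0.3637] -1.207999338078195
lo_bot [ 0.4491 -0.3736] [ 0.5144 -0.3781] -3.890180603691807
t 26.08 p [ 0.479  -0.3582  0.1631] jaw -8.57 tilt [ 0.002 -0.002 -1.   ] F [-0.1 -0.7  0.1] M [-0.05  0.12 -0.01] w 0.05 q5 -0.55
a -8.5 translation [2.25, -0.03, -0.03] turn [-0.01, 0.02, -0.02] rows>= 2
```

{"name": "arm_command", "arguments": {"deltas": [{"translation":[0.8,0,-0.04],"turn":[0,0,0]},{"translation":[1.5,0,-0.04],"turn":[0,0,0]},{"translation":[2.0,0,-0.04],"turn":[0,0,0]},{"translation":[2.25,0,-0.04],"turn":[0,0,0]},{"translation":[2.25,0,-0.04],"turn":[0,0,0]},{"translation":[2.25,0,-0.04],"turn":[0,0,0]}]}}

```text
time_s: 26.58
ee_pos: [0.4788, -0.3573, 0.1059]
eef_rot: [1.03, 1.57, -0.691]
force: [-0.2, 0.4, 0.1]
grip_width: 0.0498
```

```bash
python3 - <<'E'
from h import *
p,M,a=state(); snap('wrist','w28.png')
i=cv2.imread('pics/w28.png')
cv2.imwrite('pics/w28b.png',cv2.resize(i[140:300,166:346],None,fx=4,fy=3.7,interpolation=cv2.INTER_NEAREST))
to([.4788,-.3575,.107],-8.8)
E
```

```text
t 26.58 p [ 0.4788 -0.3573  0.1059] jaw -8.59 tilt [ 0.001 -0.001 -1.   ] F [-0.2  0.4  0.1] M [-0.04  0.07  0.02] w 0.0498 q5 -0.55
t 26.63 p [ 0.4788 -0.3573  0.1061] jaw -8.59 tilt [ 0.001 -0.001 -1.   ] F [-0.7 -0.1 -0.9] M [-0.08  0.03 -0.01] w 0.0503 q5 -0.55
a -8.8 translation [-0.03, -0.0, 0.01] turn [0.04, 0.01, -0.01] rows>= 1
```

View pics/w28b.png

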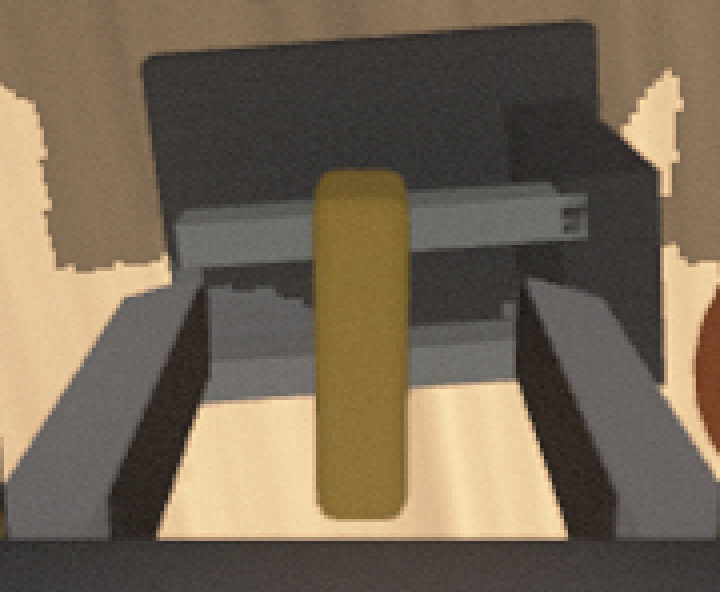

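{"name": "arm_command", "arguments": {"deltas": [{"translation":[-0.03,0,0],"turn":[0,0,0]},{"translation":[-0.03,0,0],"turn":[0,0,0]},{"translation":[-0.03,0,0],"turn":[0,0,0]},{"translation":[-0.03,0,0],"turn":[0,0,0]},{"translation":[-0.03,0,0],"turn":[0,0,0]},{"translation":[-0.03,0,0],"turn":[0,0,0]},{"translation":[-0.03,0,0],"turn":[0,0,0]},{"translation":[-0.03,0,0],"turn":[0,0,0]}], "gripper": 5, "force": 45}}

```text
time_s: 27.3
ee_pos: [0.4785, -0.357, 0.106]
eef_rot: [1.245, 1.571, -0.476]
force: [0.6, -0.6, 0.7]
grip_width: 0.0135
```

```bash
python3 - <<'E'
from h import *
p,M,a=state(); snap('wrist','w29.png')
i=cv2.imread('pics/w29.png')
cv2.imwrite('pics/w29b.png',cv2.resize(i[140:300,166:346],None,fx=4,fy=3.7,interpolation=cv2.INTER_NEAREST))
to([*p[:2],.22],a)
E
```

```text
t 27.3 p [ 0.4785 -0.357   0.106 ] jaw -8.59 tilt [ 0. -0. -1.] F [ 0.6 -0.6  0.7] M [ 0.02  0.04 -0.02] w 0.0135 q5 -0.55
t 27.35 p [ 0.4785 -0.357   0.106 ] jaw -8.6 tilt [ 0. -0. -1.] F [-0.5  0.5  0.6] M [0.02 0.03 0.02] w 0.0135 q5 -0.55
a -8.6 translation [-4.56, 0.0, 0.0] turn [-0.0, 0.0, -0.0] rows>= 3
```

View pics/w29b.png

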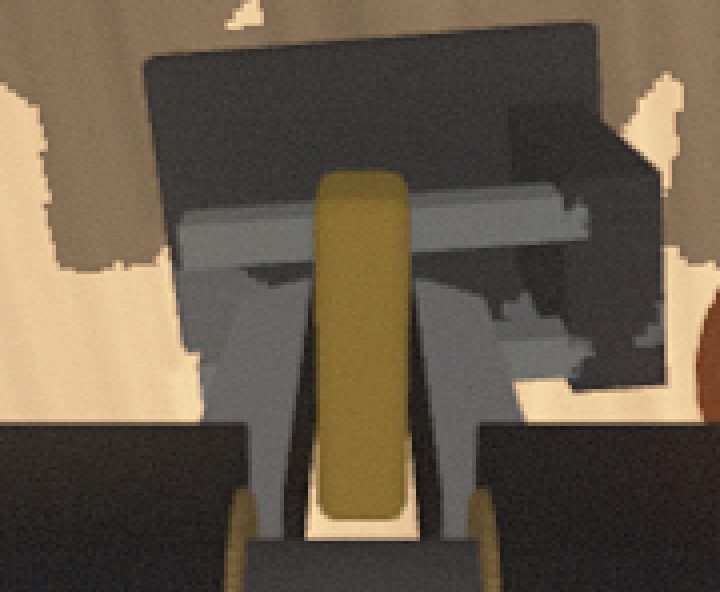

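```bash
python3 - <<'E'
from h import *
p,M,a=state(); c=cal('wrist')
for r in (193.2,280): print((M.T@(atz('wrist',(256.8,r),.107,c)-p))*1000)
E
```

```text
t 27.35 p [ 0.4785 -0.357   0.106 ] jaw -8.6 tilt [ 0. -0. -1.] F [-0.5  0.5  0.6] M [0.02 0.03 0.02] w 0.0135 q5 -0.55
[ -1.01084414   1.34417207 -27.82126978]
[-1.00957457  1.37378171 27.03419063]
```

{"name": "arm_command", "arguments": {"deltas": [{"translation":[-0.5,0,0],"turn":[0,0,0]},{"translation":[-1.5,0,0],"turn":[0,0,0]},{"translation":[-3.0,0,0],"turn":[0,0,0]},{"translation":[-4.2,0,0],"turn":[0,0,0]},{"translation":[-5.0,0,0],"turn":[0,0,0]},{"translation":[-5.2,0,0],"turn":[0,0,0]},{"translation":[-5.2,0,0],"turn":[0,0,0]}]}}

```text
time_s: 27.93
ee_pos: [0.4787, -0.3572, 0.2375]
eef_rot: [1.01, 1.568, -0.71]
force: [0.2, -0.3, -1.7]
grip_width: 0.0133
```

```bash
python3 - <<'E'
from h import *
to([.59,.03,.30],-10)
E
```

```text
t 27.93 p [ 0.4787 -0.3572  0.2375] jaw -8.59 tilt [ 0.002 -0.002 -1.   ] F [ 0.2 -0.3 -1.7] M [-0.08  0.07  0.01] w 0.0133 q5 -0.55
a -10.0 translation [-2.52, 2.09, -15.98] turn [0.28, 0.02, -0.03] rows>= 10
```

```bash
python3 - <<'E'
from h import *
to([.633,.09,.24],-10)
E
```

```text
t 27.93 p [ 0.4787 -0.3572  0.2375] jaw -8.59 tilt [ 0.002 -0.002 -1.   ] F [ 0.2 -0.3 -1.7] M [-0.08  0.07  0.01] w 0.0133 q5 -0.55
a -10.0 translation [-0.12, 3.43, -18.61] turn [0.28, 0.02, -0.03] rows>= 12
```

{"name": "arm_command", "arguments": {"deltas": [{"translation":[-0.12,0.2,-1.0],"turn":[0,0,0]},{"translation":[-0.12,0.5,-2.5],"turn":[0,0,0]},{"translation":[-0.12,0.75,-4.0],"turn":[0.1,0,0]},{"translation":[-0.12,1.0,-5.5],"turn":[0.1,0,0]},{"translation":[-0.12,1.3,-7.0],"turn":[0.1,0,0]},{"translation":[-0.12,1.55,-8.5],"turn":[0.2,0,0]},{"translation":[-0.12,1.85,-10.0],"turn":[0.2,0,0]},{"translation":[-0.12,2.1,-11.5],"turn":[0.2,0,0]},{"translation":[-0.12,2.4,-13.0],"turn":[0.2,0,0]},{"translation":[-0.12,2.7,-14.5],"turn":[0.28,0,0]},{"translation":[-0.12,3.0,-16.0],"turn":[0.28,0,0]},{"translation":[-0.12,3.2,-17.4],"turn":[0.28,0,0]}]}}

```text
time_s: 28.93
ee_pos: [0.6225, 0.0633, 0.2367]
eef_rot: [-1.349, 1.568, -3.094]
force: [-0.4, -0.8, -0.8]
grip_width: 0.014
```

{"name": "arm_command", "arguments": {"deltas": [{"translation":[0,0.15,-0.8],"turn":[0,0,0]},{"translation":[0,0.23,-1.2],"turn":[0,0,0]},{"translation":[0,0.23,-1.2],"turn":[0,0,0]},{"translation":[0,0.23,-1.2],"turn":[0,0,0]},{"translation":[0,0.23,-1.2],"turn":[0,0,0]},{"translation":[0,0.23,-1.2],"turn":[0,0,0]}]}}

```text
time_s: 29.43
ee_pos: [0.6333, 0.0882, 0.2389]
eef_rot: [-0.771, 1.571, -2.517]
force: [0.1, 0.8, -1.1]
grip_width: 0.0138
```

```bash
python3 - <<'E'
from h import *
p,M,a=state(); c=cal('wrist'); np.savez('c30.npz',K=c[0],o=c[1],Q=c[2],p=p,M=M); snap('wrist','w30.png')
for m in models.mark_of('socket','wrist')[:2]: print(np.round(m['at'],1),round(m['score'],2),np.round(atz('wrist',m['at'],.104,c),4))
i=cv2.imread('pics/w30.png')
cv2.imwrite('pics/w30b.png',cv2.resize(i[40:290,136:376],None,fx=2.4,fy=2.4,interpolation=cv2.INTER_CUBIC))
cv2.imwrite('pics/w30c.png',cv2.resize(i[95:165,215:315],None,fx=8,fy=8,interpolation=cv2.INTER_NEAREST))
E
```

```text
t 29.43 p [0.6333 0.0882 0.2389] jaw -10.09 tilt [-0. -0. -1.] F [ 0.1  0.8 -1.1] M [-0.07  0.1  -0.01] w 0.0138 q5 0.26
[250.1 120.4] 0.85 [0.6398 0.1535 0.104 ]
```

View pics/w30b.png

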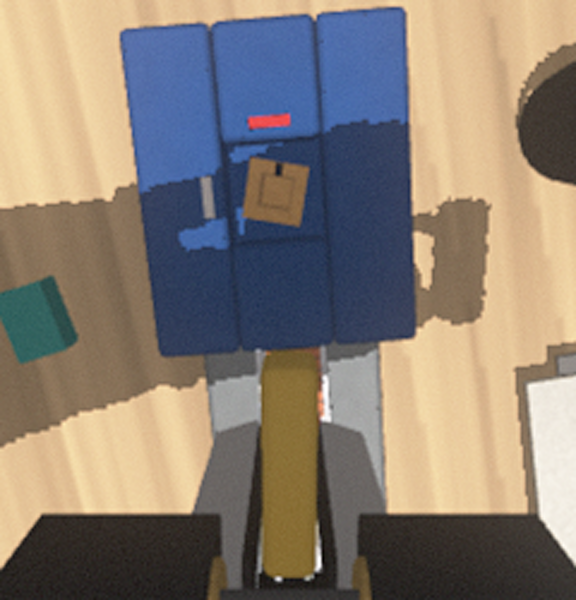

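View pics/w30c.png

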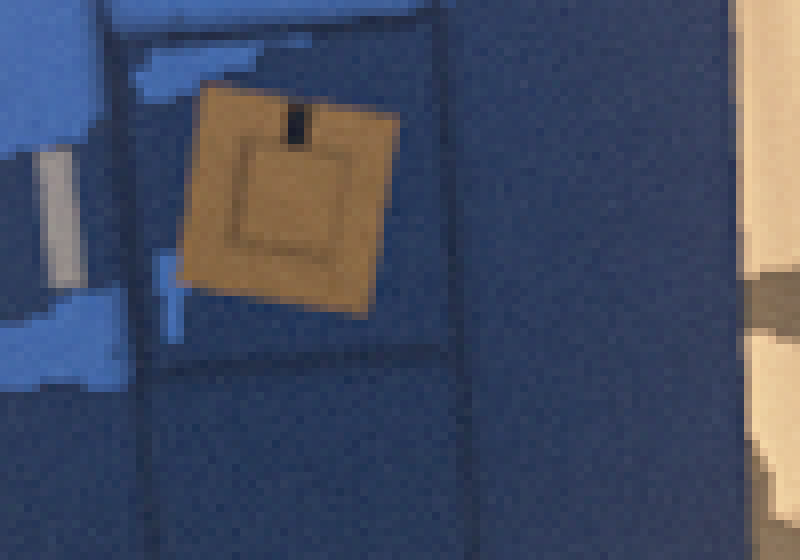

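```bash
python3 - <<'E'
from h import *
d=np.load('c30.npz'); c=(d['K'],d['o'],d['Q'])
f=lambda q:(215+(q[0])/8-.5+.5,95+q[1]/8)
for nm,C in [('brass',[(203,83),(400,118),(372,318),(180,285)]),('hole',[(245,138),(350,152),(335,258),(232,240)])]:
    P=np.array([atz('w',f(q),.104,c)[:2] for q in C]); print(nm,P.mean(0))
    for k in range(4):
        v=P[(k+1)%4]-P[k]; print(round(np.linalg.norm(v)*1000,1),round((np.degrees(np.arctan2(v[1],v[0]))+45)%90-45,1))
# head edges
E
```

```text
brass [0.64083138 0.15343865]
24.2 -19.8
24.2 -17.9
24.1 -19.7
24.2 -17.6
hole [0.64114115 0.15396307]
12.9 -17.4
12.8 -18.3
12.9 -19.8
12.3 -18.1
```

```bash
python3 - <<'E'
from h import *
p,M,a=state(); c=cal('wrist'); off=M.T@(c[1]-p); Rc=M.T@c[2]; print(off)
def camat(p,ang): 
    Mm=Rt(ang); return (c[0],p+Mm@off,Mm@Rc)
c25=camat(np.array([.6156,-.1095,.1833]),-5.17)
for r in (154,154.5,155): print(atz('w',(254,r),.067,c25))
# stick1/nose in w22: p .6202,-.0535,.1809 ; crop 2x from (106,0)
c22=camat(np.array([.6202,-.0535,.1809]),-5.29)
print('stick1 front top',atz('w',(106+299/2,134/2),.054,c22),'stick2 rear',atz('w',(106+299/2,308/2),.054,c22))
E
python3 - <<'E'
import cv2
i=cv2.imread('pics/w25.png')
cv2.imwrite('pics/w25c.png',cv2.resize(i[130:170,215:295],None,fx=8,fy=8,interpolation=cv2.INTER_NEAREST))
E
```

```text
t 29.53 p [0.6334 0.0886 0.2391] jaw -10.07 tilt [ 0. -0. -1.] F [-0.3 -0.1 -1.4] M [-0.11  0.08  0.  ] w 0.0138 q5 0.26
[-0.16083816  0.001056   -0.07058792]
[ 0.61768147 -0.0746874   0.067     ]
[ 0.61763793 -0.07515872  0.067     ]
[ 0.61759435 -0.07563044  0.067     ]
stick1 front top [0.63100239 0.05908581 0.054     ] stick2 rear [ 0.62361396 -0.02018094  0.054     ]
```

View pics/w25c.png

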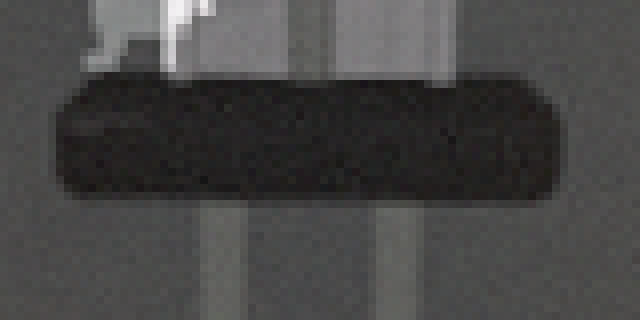

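```bash
python3 - <<'E'
from h import *
to([.639,.1537,.195],-18.7)
E
```

```text
t 29.53 p [0.6334 0.0886 0.2391] jaw -10.07 tilt [ 0. -0. -1.] F [-0.3 -0.1 -1.4] M [-0.11  0.08  0.  ] w 0.0138 q5 0.26
a -18.7 translation [1.77, -0.24, -2.6] turn [1.73, -0.0, -0.0] rows>= 2
```

{"name": "arm_command", "arguments": {"deltas": [{"translation":[0,-0.1,-0.9],"turn":[0.5,0,0]},{"translation":[0.4,-0.2,-1.9],"turn":[1.0,0,0]},{"translation":[1.0,-0.24,-2.5],"turn":[1.5,0,0]},{"translation":[1.6,-0.24,-2.6],"turn":[1.73,0,0]},{"translation":[1.77,-0.24,-2.6],"turn":[1.73,0,0]},{"translation":[1.77,-0.24,-2.6],"turn":[1.73,0,0]},{"translation":[1.77,-0.24,-2.6],"turn":[1.73,0,0]},{"translation":[1.77,-0.24,-2.6],"turn":[1.73,0,0]}]}}

```text
time_s: 30.2
ee_pos: [0.6393, 0.154, 0.196]
eef_rot: [2.046, 1.569, 0.15]
force: [0.4, -0.0, -1.8]
grip_width: 0.0136
```

```bash
python3 - <<'E'
from h import *
p,M,a=state(); c=cal('wrist'); np.savez('c31.npz',K=c[0],o=c[1],Q=c[2],p=p,M=M); snap('wrist','w31.png'); snap('scene','s31.png'); print(M.T@(c[1]-p))
i=cv2.imread('pics/w31.png')
cv2.imwrite('pics/w31b.png',cv2.resize(i[100:290,176:336],None,fx=4,fy=3.1,interpolation=cv2.INTER_CUBIC))
cv2.imwrite('pics/w31c.png',cv2.resize(i[130:220,206:306],None,fx=7,fy=6.6,interpolation=cv2.INTER_NEAREST))
i=cv2.imread('pics/s31.png')
cv2.imwrite('pics/s31b.png',cv2.resize(i[180:300,190:310],None,fx=5,fy=5,interpolation=cv2.INTER_CUBIC))
E
```

```text
t 30.2 p [0.6393 0.154  0.196 ] jaw -18.66 tilt [ 0.002  0.    -1.   ] F [ 0.4 -0.  -1.8] M [-0.03  0.05  0.02] w 0.0136 q5 0.51
[-0.1608544   0.00123314 -0.07076204]
```

View pics/w31b.png

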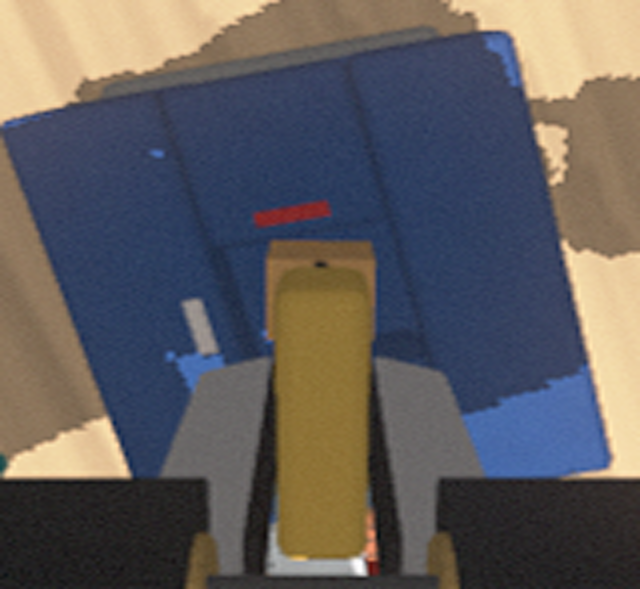

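View pics/w31c.png

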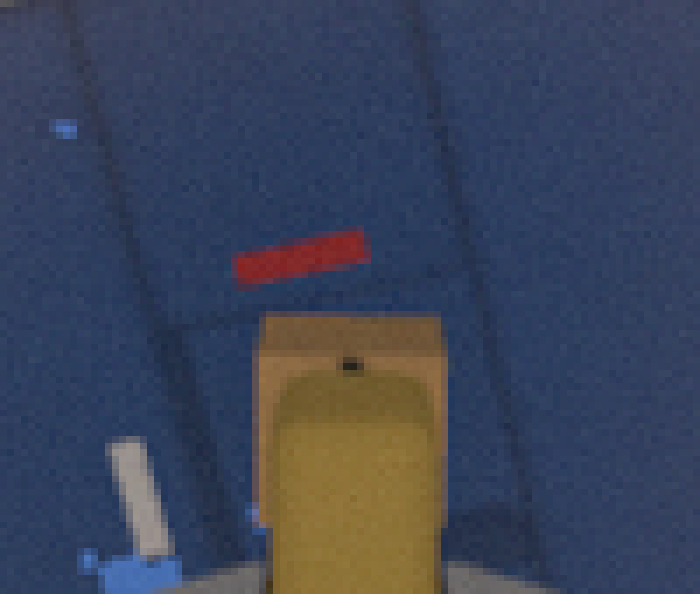

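View pics/s31b.png

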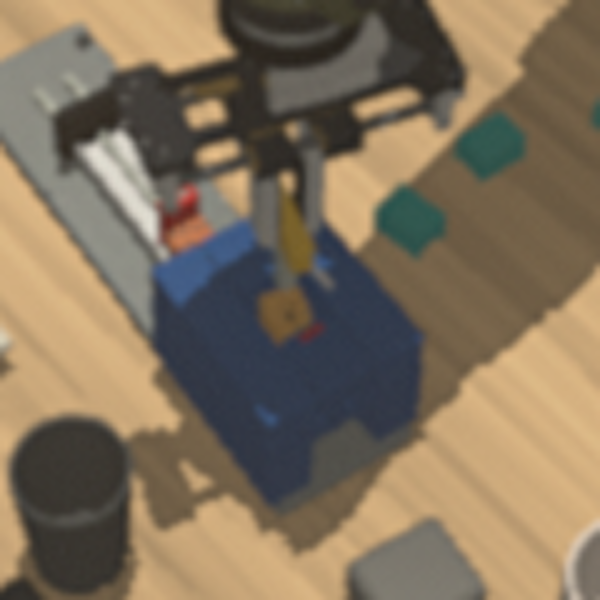

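```bash
python3 - <<'E'
from h import *
d=np.load('c31.npz'); c=(d['K'],d['o'],d['Q'])
for r in (182.5,183,183.5): print((d['M'].T@(atz('w',(256,r),.104,c)-d['p']))*1000)
state()
E
```

```text
[ 92.03291536   1.01170364 -12.92525446]
[ 92.03255744   1.01162789 -12.47179512]
[ 92.0321992    1.01155208 -12.01794334]
t 30.3 p [0.6392 0.1542 0.1958] jaw -18.67 tilt [ 0.002  0.    -1.   ] F [-0.  -0.3 -1.2] M [-0.05  0.07 -0.02] w 0.0136 q5 0.51
```

{"name": "arm_command", "arguments": {"deltas": [{"translation":[0,-0.02,-0.01],"turn":[0,0,0]},{"translation":[0.4,-0.02,-0.01],"turn":[0,0,0]},{"translation":[0.7,-0.02,-0.01],"turn":[0,0,0]},{"translation":[0.85,-0.02,-0.01],"turn":[0,0,0]},{"translation":[0.95,-0.02,-0.01],"turn":[0,0,0]},{"translation":[0.95,-0.02,-0.01],"turn":[0,0,0]}]}}

```text
time_s: 30.8
ee_pos: [0.6383, 0.1551, 0.1701]
eef_rot: [-0.97, 1.57, -2.866]
force: [-0.5, -0.1, -1.3]
grip_width: 0.014
```

{"name": "arm_command", "arguments": {"deltas": [{"translation":[0.1,0,0],"turn":[0,0,0]},{"translation":[0.2,0,0],"turn":[0,0,0]},{"translation":[0.2,0,0],"turn":[0,0,0]}]}}

```text
time_s: 31.05
ee_pos: [0.6383, 0.1551, 0.1654]
eef_rot: [-1.095, 1.57, -2.991]
force: [0.3, 0.3, -1.1]
grip_width: 0.0136
```

{"name": "arm_command", "arguments": {"deltas": [{"translation":[0.1,0,0],"turn":[0,0,0]},{"translation":[0.2,0,0],"turn":[0,0,0]},{"translation":[0.3,0,0],"turn":[0,0,0]},{"translation":[0.38,0,0],"turn":[0,0,0]},{"translation":[0.38,0,0],"turn":[0,0,0]}]}}

```text
time_s: 31.47
ee_pos: [0.6383, 0.1551, 0.1558]
eef_rot: [-1.029, 1.57, -2.925]
force: [-0.2, -0.1, -1.1]
grip_width: 0.0135
```

```bash
python3 - <<'E'
from h import *
p,M,a=state(); snap('wrist','w32.png'); snap('scene','s32.png')
i=cv2.imread('pics/w32.png')
cv2.imwrite('pics/w32b.png',cv2.resize(i[100:290,176:336],None,fx=4,fy=3.1,interpolation=cv2.INTER_CUBIC))
i=cv2.imread('pics/s32.png')
cv2.imwrite('pics/s32b.png',cv2.resize(i[180:300,190:310],None,fx=5,fy=5,interpolation=cv2.INTER_CUBIC))
E
```

```text
t 31.47 p [0.6383 0.1551 0.1558] jaw -18.64 tilt [-0.001 -0.    -1.   ] F [-0.2 -0.1 -1.1] M [-0.06  0.01  0.01] w 0.0135 q5 0.51
```

View pics/w32b.png

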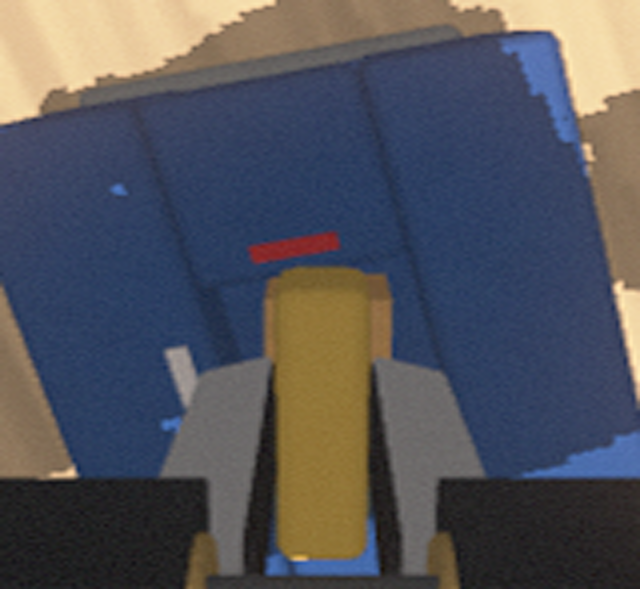

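View pics/s32b.png

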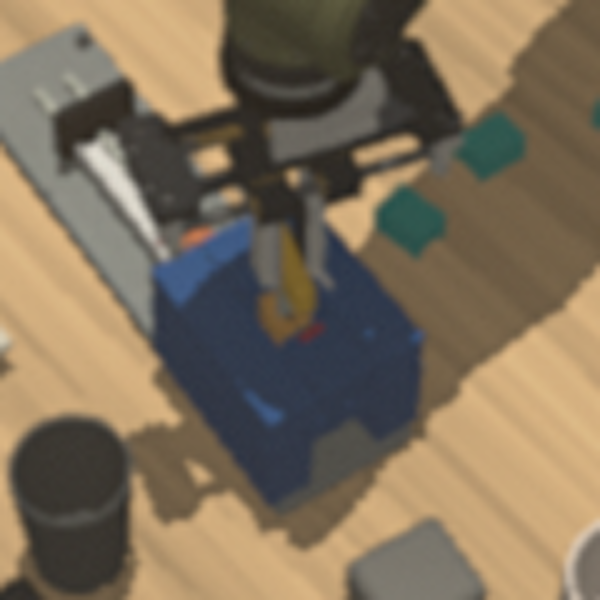

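{"name": "arm_command", "arguments": {"deltas": [{"translation":[0.08,0.02,0],"turn":[0,0,0]},{"translation":[0.08,0.02,0],"turn":[1,0,0]},{"translation":[0.08,0.02,0],"turn":[2,0,0]},{"translation":[0.08,0.02,0],"turn":[3,0,0]},{"translation":[0.08,0.02,0],"turn":[4,0,0]},{"translation":[0.08,0.02,0],"turn":[5,0,0]},{"translation":[0.08,0.02,0],"turn":[6,0,0]},{"translation":[0.08,0.02,0],"turn":[7,0,0]},{"translation":[0.08,0.02,0],"turn":[8,0,0]},{"translation":[0.08,0.02,0],"turn":[8,0,0]}], "force": 60}}

```text
time_s: 32.4
ee_pos: [0.6387, 0.155, 0.1543]
eef_rot: [-0.489, 1.57, -3.087]
force: [-2.0, 0.6, -1.3]
grip_width: 0.014
```

```bash
python3 - <<'E'
from h import *
p,M,a=state(); snap('wrist','w33.png')
i=cv2.imread('pics/w33.png')
cv2.imwrite('pics/w33b.png',cv2.resize(i[100:290,176:336],None,fx=4,fy=3.1,interpolation=cv2.INTER_CUBIC))
E
```

```text
t 32.4 p [0.6387 0.155  0.1543] jaw -58.87 tilt [-0.001 -0.    -1.   ] F [-2.   0.6 -1.3] M [-0.06  0.61 -0.03] w 0.014 q5 1.21
```

View pics/w33b.png

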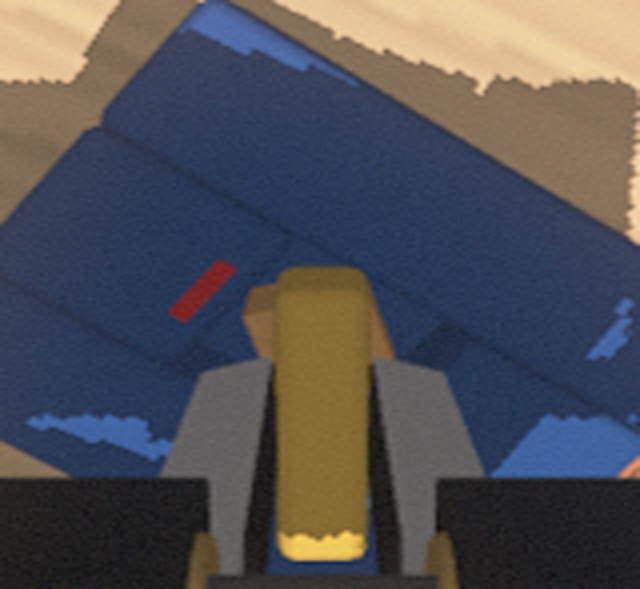

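{"name": "arm_command", "arguments": {"deltas": [{"translation":[0,0,0],"turn":[1,0,0]},{"translation":[0,0,0],"turn":[2,0,0]},{"translation":[0,0,0],"turn":[3,0,0]},{"translation":[0,0,0],"turn":[4,0,0]},{"translation":[0,0,0],"turn":[5,0,0]},{"translation":[0,0,0],"turn":[6,0,0]},{"translation":[0,0,0],"turn":[7,0,0]},{"translation":[0,0,0],"turn":[8,0,0]},{"translation":[0,0,0],"turn":[9,0,0]},{"translation":[0,0,0],"turn":[9,0,0]}]}}

```text
time_s: 33.28
ee_pos: [0.6387, 0.1555, 0.1544]
eef_rot: [-0.697, 1.57, 2.206]
force: [-3.4, 3.0, -0.5]
grip_width: 0.0135
```

```bash
python3 - <<'E'
from h import *
p,M,a=state(); snap('wrist','w34.png')
i=cv2.imread('pics/w34.png')
cv2.imwrite('pics/w34b.png',cv2.resize(i[100:290,176:336],None,fx=4,fy=3.1,interpolation=cv2.INTER_CUBIC))
E
```

```text
t 33.28 p [0.6387 0.1555 0.1544] jaw -103.68 tilt [-0.001  0.001 -1.   ] F [-3.4  3.  -0.5] M [0.84 0.79 0.05] w 0.0135 q5 1.99
```

View pics/w34b.png

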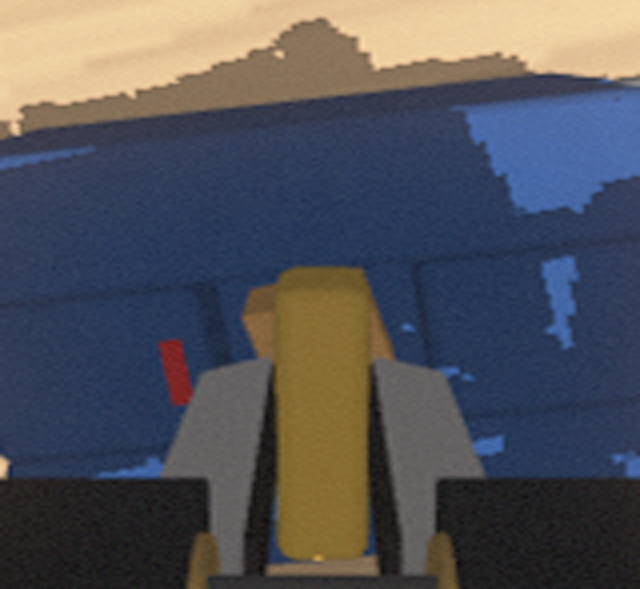

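{"name": "arm_command", "arguments": {"deltas": [{"translation":[0,0,0],"turn":[0.5,0,0]},{"translation":[0,0,0],"turn":[1,0,0]},{"translation":[0,0,0],"turn":[1,0,0]}]}}

```text
time_s: 33.58
ee_pos: [0.6387, 0.1555, 0.1544]
eef_rot: [-0.754, 1.57, 2.065]
force: [-2.8, 4.5, -0.7]
grip_width: 0.0135
```

```bash
python3 - <<'E'
from h import *
state()
E
```

```text
t 33.58 p [0.6387 0.1555 0.1544] jaw -108.47 tilt [-0.     0.001 -1.   ] F [-2.8  4.5 -0.7] M [1.05 0.82 0.02] w 0.0135 q5 2.08
```

{"name": "arm_command", "arguments": {"deltas": [{"translation":[0,0,0],"turn":[0.5,0,0]},{"translation":[0,0,0],"turn":[1,0,0]},{"translation":[0,0,0],"turn":[1,0,0]}]}}

```text
time_s: 33.83
ee_pos: [0.6388, 0.1556, 0.1544]
eef_rot: [-0.799, 1.57, 1.933]
force: [-1.8, 5.4, -2.0]
grip_width: 0.0135
```

```bash
python3 - <<'E'
from h import *
state()
E
```

```text
t 33.83 p [0.6388 0.1556 0.1544] jaw -113.47 tilt [-0.     0.001 -1.   ] F [-1.8  5.4 -2. ] M [1.16 0.77 0.09] w 0.0135 q5 2.16
```

```bash
python3 - <<'E'
from h import *
p,M,a=state(); snap('wrist','w35.png')
i=cv2.imread('pics/w35.png')
cv2.imwrite('pics/w35b.png',cv2.resize(i[100:290,176:336],None,fx=4,fy=3.1,interpolation=cv2.INTER_CUBIC))
E
```

```text
t 33.83 p [0.6388 0.1556 0.1544] jaw -113.47 tilt [-0.     0.001 -1.   ] F [-1.8  5.4 -2. ] M [1.16 0.77 0.09] w 0.0135 q5 2.16
```

View pics/w35b.png

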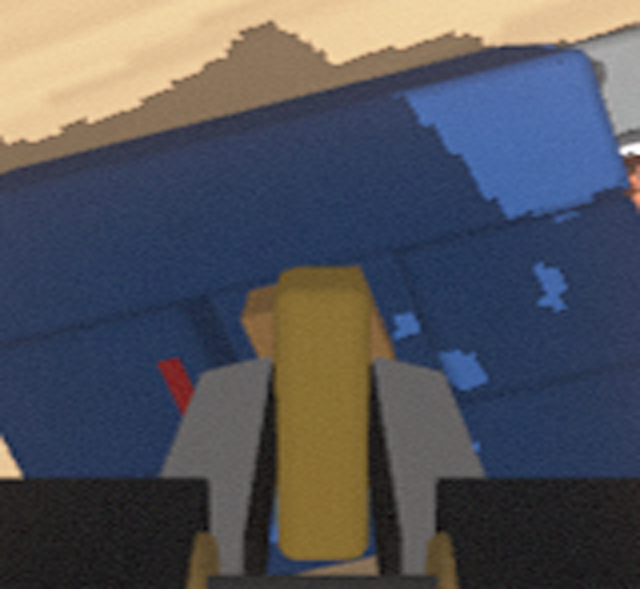

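{"name": "arm_command", "arguments": {"deltas": [{"translation":[0,0,0],"turn":[0.5,0,0]},{"translation":[0,0,0],"turn":[1,0,0]},{"translation":[0,0,0],"turn":[1,0,0]}]}}

```text
time_s: 34.13
ee_pos: [0.6388, 0.1557, 0.1544]
eef_rot: [-0.782, 1.57, 1.863]
force: [-2.6, 5.4, -2.0]
grip_width: 0.0136
```

```bash
python3 - <<'E'
from h import *
state(); snap('wrist','w36.png')
i=cv2.imread('pics/w36.png')
cv2.imwrite('pics/w36b.png',cv2.resize(i[100:290,176:336],None,fx=4,fy=3.1,interpolation=cv2.INTER_CUBIC))
E
```

```text
t 34.13 p [0.6388 0.1557 0.1544] jaw -118.46 tilt [-0.     0.001 -1.   ] F [-2.6  5.4 -2. ] M [1.28 0.72 0.25] w 0.0136 q5 2.25
```

View pics/w36b.png

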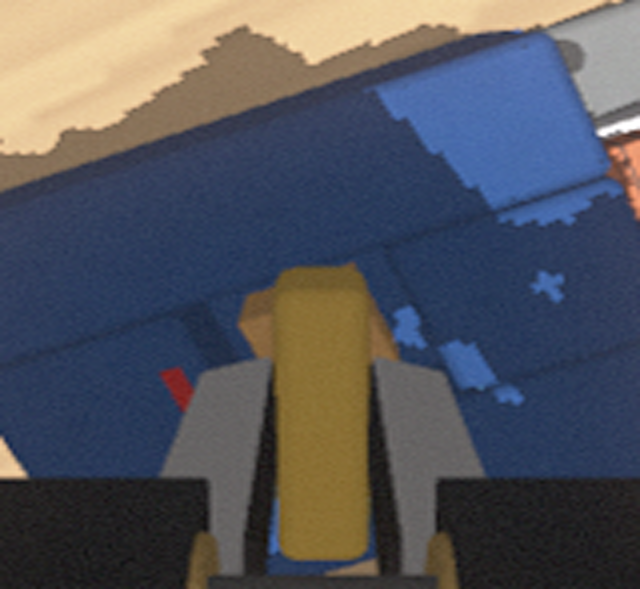

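{"name": "arm_command", "arguments": {"deltas": [{"translation":[0,0,0],"turn":[0.4,0,0]},{"translation":[0,0,0],"turn":[0.8,0,0]},{"translation":[0,0,0],"turn":[0.8,0,0]}]}}

```text
time_s: 34.43
ee_pos: [0.6388, 0.1557, 0.1544]
eef_rot: [-0.824, 1.57, 1.752]
force: [-1.7, 5.8, -2.4]
grip_width: 0.0137
```

```bash
python3 - <<'E'
from h import *
state()
E
```

```text
t 34.43 p [0.6388 0.1557 0.1544] jaw -122.41 tilt [-0.     0.001 -1.   ] F [-1.7  5.8 -2.4] M [1.36 0.68 0.32] w 0.0137 q5 2.32
```

{"name": "arm_command", "arguments": {"deltas": [{"translation":[0,0,0],"turn":[-1,0,0]},{"translation":[0,0,0],"turn":[-2,0,0]},{"translation":[0,0,0],"turn":[-3,0,0]},{"translation":[0,0,0],"turn":[-4,0,0]},{"translation":[0,0,0],"turn":[-4.8,0,0]},{"translation":[0,0,0],"turn":[-4.8,0,0]}]}}

```text
time_s: 34.93
ee_pos: [0.6391, 0.1548, 0.1545]
eef_rot: [2.851, 1.57, -0.434]
force: [-0.8, 0.0, -2.2]
grip_width: 0.0135
```

```bash
python3 - <<'E'
from h import *
state()
E
```

```text
t 34.93 p [0.6391 0.1548 0.1545] jaw -98.19 tilt [ 0.001 -0.    -1.   ] F [-0.8  0.  -2.2] M [ 0.13  0.32 -0.01] w 0.0135 q5 1.9
```

Free again; pull out.

{"name": "arm_command", "arguments": {"deltas": [{"translation":[-0.3,0,0],"turn":[0,0,0]},{"translation":[-0.7,0,0],"turn":[0,0,0]},{"translation":[-1.1,0,0],"turn":[0,0,0]},{"translation":[-1.6,0,0],"turn":[0,0,0]},{"translation":[-2.2,0,0],"turn":[0,0,0]},{"translation":[-2.8,0,0],"turn":[0,0,0]},{"translation":[-3.4,0,0],"turn":[0,0,0]},{"translation":[-3.4,0,0],"turn":[0,0,0]},{"translation":[-3.4,0,0],"turn":[0,0,0]}]}}

```text
time_s: 35.68
ee_pos: [0.6392, 0.155, 0.2407]
eef_rot: [-2.861, 1.569, 0.129]
force: [-0.7, -0.1, -1.7]
grip_width: 0.0133
```

```bash
python3 - <<'E'
from h import *
p,M,a=state(); snap('wrist','w37.png')
i=cv2.imread('pics/w37.png')
cv2.imwrite('pics/w37b.png',cv2.resize(i[60:300,136:376],None,fx=2.5,fy=2.5,interpolation=cv2.INTER_CUBIC))
to([.633,.07,.26],-8.6,sym=False)
E
```

```text
t 35.68 p [0.6392 0.155  0.2407] jaw -98.66 tilt [ 0.002  0.    -1.   ] F [-0.7 -0.1 -1.7] M [ 0.    0.13 -0.05] w 0.0133 q5 1.9
t 35.73 p [0.6389 0.1549 0.2394] jaw -98.65 tilt [ 0. -0. -1.] F [ 0.3 -0.6 -2. ] M [0.05 0.15 0.01] w 0.0136 q5 1.9
a -8.6 translation [-0.82, 3.39, -0.28] turn [-18.01, -0.0, -0.0] rows>= 13
```

View pics/w37b.png

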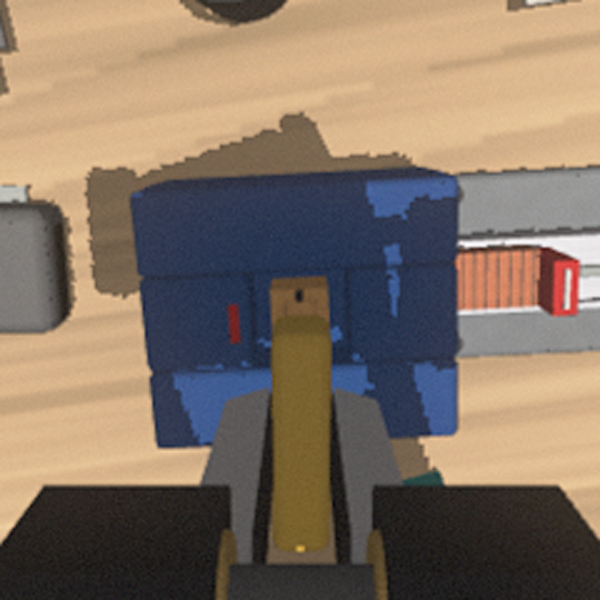

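{"name": "arm_command", "arguments": {"deltas": [{"translation":[0,0.3,0],"turn":[-1.4,0,0]},{"translation":[0,0.6,0],"turn":[-2.8,0,0]},{"translation":[0,0.9,0],"turn":[-4.2,0,0]},{"translation":[0,1.2,0],"turn":[-5.6,0,0]},{"translation":[0,1.5,-0.1],"turn":[-7.0,0,0]},{"translation":[0,1.8,-0.1],"turn":[-8.4,0,0]},{"translation":[0,2.1,-0.2],"turn":[-9.8,0,0]},{"translation":[0,2.4,-0.2],"turn":[-11.2,0,0]},{"translation":[0,2.6,-0.28],"turn":[-12.6,0,0]},{"translation":[0,2.6,-0.28],"turn":[-14.0,0,0]},{"translation":[0,2.6,-0.28],"turn":[-15.4,0,0]},{"translation":[0,2.6,-0.28],"turn":[-16.8,0,0]}]}}

```text
time_s: 36.73
ee_pos: [0.6358, 0.0894, 0.2382]
eef_rot: [-1.198, 1.569, -3.018]
force: [-0.4, 0.3, -1.2]
grip_width: 0.0132
```

{"name": "arm_command", "arguments": {"deltas": [{"translation":[0,0,0],"turn":[-1.1,0,0]},{"translation":[0,0,0],"turn":[-1.2,0,0]},{"translation":[0,0,0],"turn":[-1.2,0,0]},{"translation":[0,0,0],"turn":[-1.2,0,0]}]}}

```text
time_s: 37.07
ee_pos: [0.6359, 0.0897, 0.2389]
eef_rot: [-1.266, 1.57, -2.991]
force: [0.1, -0.2, -0.6]
grip_width: 0.0134
```

```bash
python3 - <<'E'
from h import *
p,M,a=state(); c=cal('wrist'); np.savez('c38.npz',K=c[0],o=c[1],Q=c[2],p=p,M=M); snap('wrist','w38.png')
i=cv2.imread('pics/w38.png')
cv2.imwrite('pics/w38b.png',cv2.resize(i[60:300,136:376],None,fx=2.5,fy=2.5,interpolation=cv2.INTER_CUBIC))
cv2.imwrite('pics/w38c.png',cv2.resize(i[95:175,215:315],None,fx=7,fy=7,interpolation=cv2.INTER_NEAREST))
E
```

```text
t 37.07 p [0.6359 0.0897 0.2389] jaw -8.83 tilt [-0.001 -0.    -1.   ] F [ 0.1 -0.2 -0.6] M [-0.06 -0.01 -0.02] w 0.0134 q5 0.24
```

View pics/w38b.png

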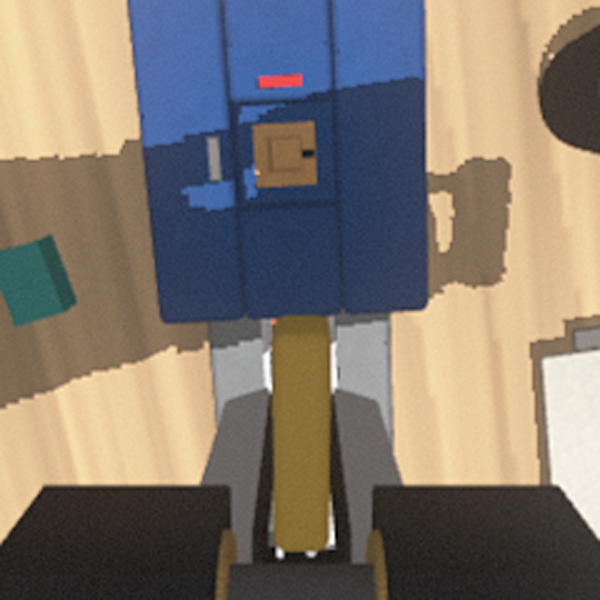

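View pics/w38c.png

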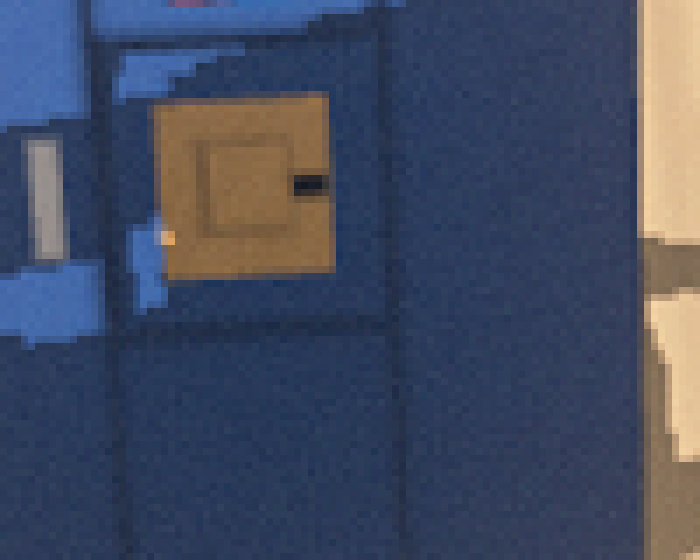

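```bash
python3 - <<'E'
from h import *
to([.4788,-.3558,.225],-7)
E
```

```text
t 37.12 p [0.636  0.0896 0.2391] jaw -8.8 tilt [-0.001 -0.    -1.   ] F [ 0.5 -0.4 -0.6] M [-0.06  0.1  -0.  ] w 0.0136 q5 0.24
a -7.0 translation [0.57, -3.49, 18.57] turn [-0.36, 0.0, 0.01] rows>= 12
```

{"name": "arm_command", "arguments": {"deltas": [{"translation":[0,-0.2,1.0],"turn":[0,0,0]},{"translation":[0,-0.5,2.5],"turn":[0,0,0]},{"translation":[0,-0.75,4.0],"turn":[0,0,0]},{"translation":[0,-1.0,5.5],"turn":[0,0,0]},{"translation":[0,-1.3,7.0],"turn":[0,0,0]},{"translation":[0,-1.6,8.5],"turn":[0,0,0]},{"translation":[0,-1.9,10.0],"turn":[-0.1,0,0]},{"translation":[0,-2.2,11.5],"turn":[-0.2,0,0]},{"translation":[0,-2.45,13.0],"turn":[-0.36,0,0]},{"translation":[0,-2.75,14.5],"turn":[-0.36,0,0]},{"translation":[0.2,-3.0,16.0],"turn":[-0.36,0,0]},{"translation":[0.4,-3.3,17.4],"turn":[-0.36,0,0]}]}}

```text
time_s: 38.12
ee_pos: [0.4883, -0.3299, 0.2296]
eef_rot: [0.992, 1.57, -0.701]
force: [0.6, -0.2, -1.8]
grip_width: 0.0137
```

{"name": "arm_command", "arguments": {"deltas": [{"translation":[0.17,-0.15,0.8],"turn":[0,0,0]},{"translation":[0.17,-0.19,1.17],"turn":[0,0,0]},{"translation":[0.17,-0.19,1.17],"turn":[0,0,0]},{"translation":[0.17,-0.19,1.17],"turn":[0,0,0]},{"translation":[0.17,-0.19,1.17],"turn":[0,0,0]}]}}

```text
time_s: 38.53
ee_pos: [0.4817, -0.3552, 0.2256]
eef_rot: [1.514, 1.57, -0.175]
force: [-0.2, 0.6, -1.0]
grip_width: 0.0137
```

```bash
python3 - <<'E'
from h import *
p,M,a=state(); snap('wrist','w39.png')
i=cv2.imread('pics/w39.png')
cv2.imwrite('pics/w39b.png',cv2.resize(i[60:300,136:376],None,fx=2.5,fy=2.5,interpolation=cv2.INTER_CUBIC))
to([.4788,-.3558,.15],-7)
to([.4788,-.3558,.1065],-7)
E
```

```text
t 38.53 p [ 0.4817 -0.3552  0.2256] jaw -6.8 tilt [ 0. -0. -1.] F [-0.2  0.6 -1. ] M [-0.09  0.03 -0.05] w 0.0137 q5 -0.58
t 38.58 p [ 0.4817 -0.3552  0.2256] jaw -6.77 tilt [ 0. -0. -1.] F [-0.7  1.  -1.6] M [-0.06  0.08 -0.01] w 0.0132 q5 -0.58
a -7.0 translation [3.02, -0.11, 0.04] turn [0.05, 0.0, -0.01] rows>= 2
t 38.58 p [ 0.4817 -0.3552  0.2256] jaw -6.77 tilt [ 0. -0. -1.] F [-0.7  1.  -1.6] M [-0.06  0.08 -0.01] w 0.0132 q5 -0.58
a -7.0 translation [4.76, -0.12, 0.04] turn [0.05, 0.0, -0.01] rows>= 3
```

View pics/w39b.png

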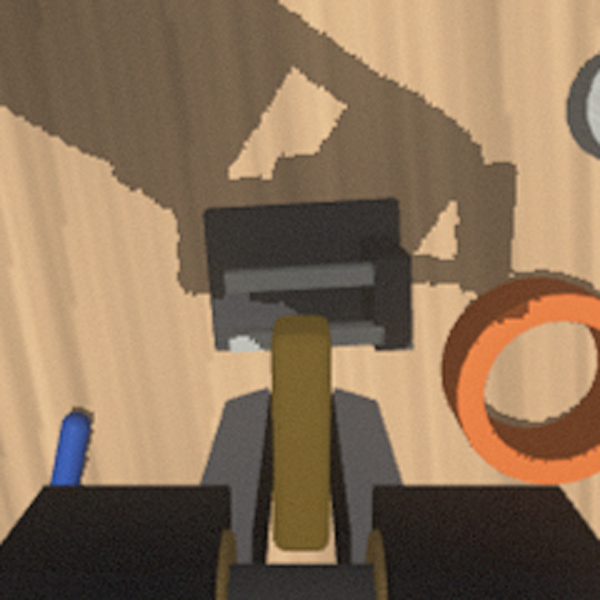

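{"name": "arm_command", "arguments": {"deltas": [{"translation":[0.6,-0.11,0.04],"turn":[0,0,0]},{"translation":[1.3,-0.11,0.04],"turn":[0,0,0]},{"translation":[2.0,-0.11,0.04],"turn":[0,0,0]},{"translation":[2.6,-0.11,0.04],"turn":[0,0,0]},{"translation":[3.0,-0.11,0.04],"turn":[0,0,0]},{"translation":[3.3,-0.11,0.04],"turn":[0,0,0]},{"translation":[3.3,-0.11,0.04],"turn":[0,0,0]}]}}

```text
time_s: 39.17
ee_pos: [0.4781, -0.3563, 0.1416]
eef_rot: [-2.176, 1.569, 2.418]
force: [-0.5, -0.2, -1.0]
grip_width: 0.013
```

```bash
python3 - <<'E'
from h import *
p,M,a=state(); snap('wrist','w40.png'); snap('scene','s40.png')
i=cv2.imread('pics/w40.png')
cv2.imwrite('pics/w40b.png',cv2.resize(i[60:300,136:376],None,fx=2.5,fy=2.5,interpolation=cv2.INTER_CUBIC))
i=cv2.imread('pics/s40.png')
cv2.imwrite('pics/s40b.png',cv2.resize(i[80:190,140:260],None,fx=5,fy=5,interpolation=cv2.INTER_CUBIC))
to([.4788,-.3558,.1065],-7)
E
```

```text
t 39.17 p [ 0.4781 -0.3563  0.1416] jaw -6.8 tilt [-0.001  0.001 -1.   ] F [-0.5 -0.2 -1. ] M [-0.06  0.05 -0.06] w 0.013 q5 -0.58
t 39.27 p [ 0.4785 -0.357   0.1434] jaw -6.82 tilt [ 0.001 -0.    -1.   ] F [-1.2  0.3 -2. ] M [-0.06  0.04 -0.  ] w 0.0134 q5 -0.58
a -7.0 translation [1.47, 0.01, -0.05] turn [0.04, 0.0, -0.01] rows>= 1
```

View pics/w40b.png

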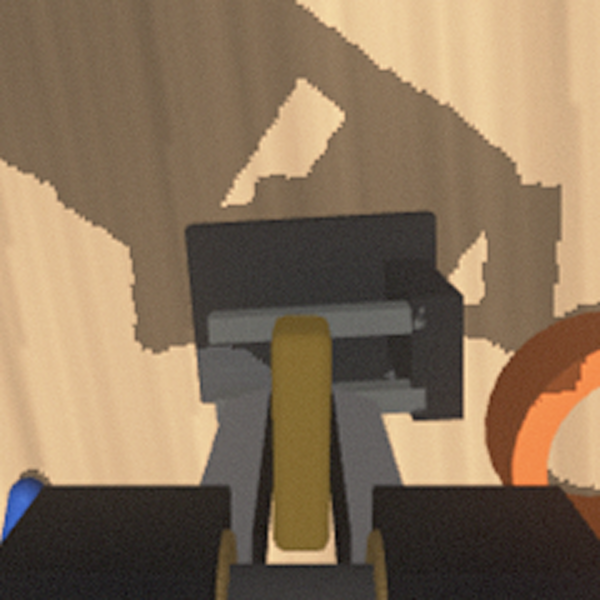

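View pics/s40b.png

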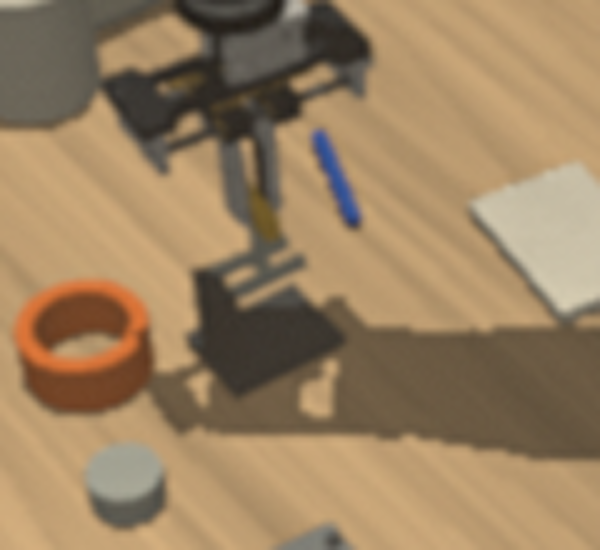

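{"name": "arm_command", "arguments": {"deltas": [{"translation":[0.3,0,-0.04],"turn":[0,0,0]},{"translation":[0.7,0,-0.04],"turn":[0,0,0]},{"translation":[1.1,0,-0.04],"turn":[0,0,0]},{"translation":[1.35,0,-0.04],"turn":[0,0,0]},{"translation":[1.45,0,-0.04],"turn":[0,0,0]},{"translation":[1.47,0,-0.04],"turn":[0,0,0]},{"translation":[1.47,0,-0.04],"turn":[0,0,0]}]}}

```text
time_s: 39.85
ee_pos: [0.478, -0.356, 0.106]
eef_rot: [-2.102, 1.57, 2.491]
force: [-2.1, 2.8, 3.3]
grip_width: 0.0132
```

```bash
python3 - <<'E'
from h import *
p,M,a=state(); snap('wrist','w41.png')
i=cv2.imread('pics/w41.png')
cv2.imwrite('pics/w41b.png',cv2.resize(i[60:300,136:376],None,fx=2.5,fy=2.5,interpolation=cv2.INTER_CUBIC))
E
```

```text
t 39.85 p [ 0.478 -0.356  0.106] jaw -6.85 tilt [-0.001  0.    -1.   ] F [-2.1  2.8  3.3] M [ 0.36  0.6  -0.01] w 0.0132 q5 -0.58
```

View pics/w41b.png

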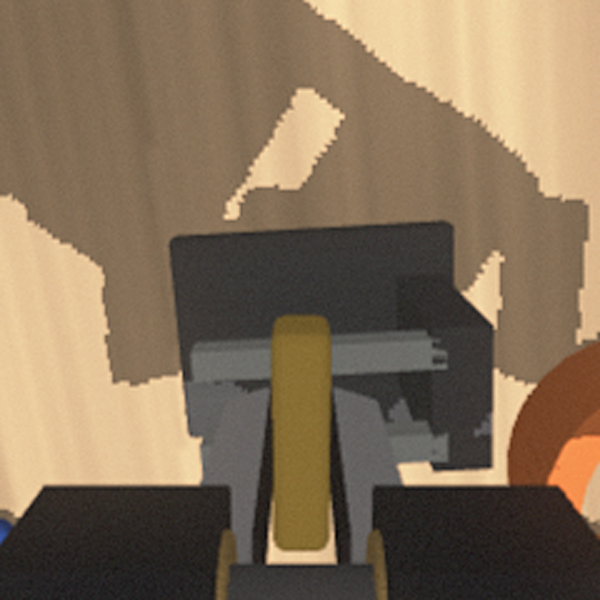

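{"name": "arm_command", "arguments": {"deltas": [{"translation":[0,0,0],"turn":[0,0,0]},{"translation":[0,0,0],"turn":[0,0,0]},{"translation":[0,0,0],"turn":[0,0,0]},{"translation":[0,0,0],"turn":[0,0,0]},{"translation":[0,0,0],"turn":[0,0,0]},{"translation":[-0.4,0,0],"turn":[0,0,0]},{"translation":[-1.2,0,0],"turn":[0,0,0]},{"translation":[-2.4,0,0],"turn":[0,0,0]},{"translation":[-3.6,0,0],"turn":[0,0,0]},{"translation":[-4.8,0,0],"turn":[0,0,0]},{"translation":[-4.8,0,0],"turn":[0,0,0]},{"translation":[-4.8,0,0],"turn":[0,0,0]}], "gripper": 50}}

```text
time_s: 40.9
ee_pos: [0.4786, -0.3565, 0.2281]
eef_rot: [0.991, 1.567, -0.7]
force: [0.1, -1.2, -0.9]
grip_width: 0.05
```

```bash
python3 - <<'E'
from h import *
p,M,a=state(); snap('wrist','w42.png'); snap('top','t42.png'); snap('scene','s42.png')
i=cv2.imread('pics/w42.png')
cv2.imwrite('pics/w42b.png',cv2.resize(i[60:300,136:376],None,fx=2.5,fy=2.5,interpolation=cv2.INTER_CUBIC))
E
```

```text
t 40.9 p [ 0.4786 -0.3565  0.2281] jaw -6.84 tilt [ 0.003 -0.002 -1.   ] F [ 0.1 -1.2 -0.9] M [-0.01  0.08 -0.04] w 0.05 q5 -0.58
```

View pics/w42b.png

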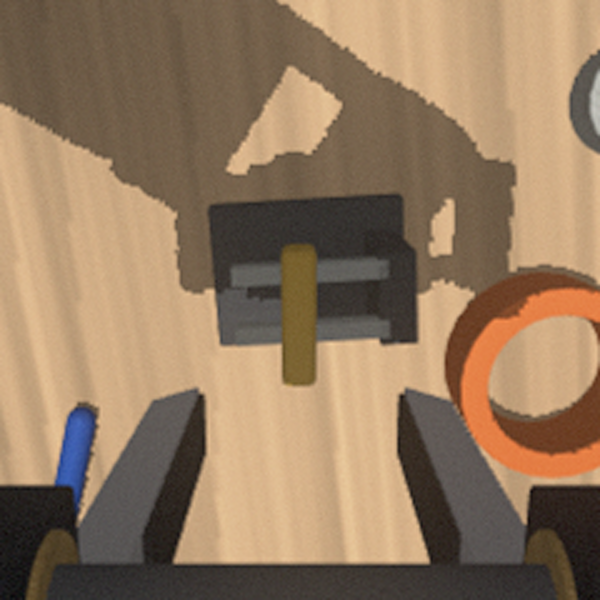

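View pics/t42.png

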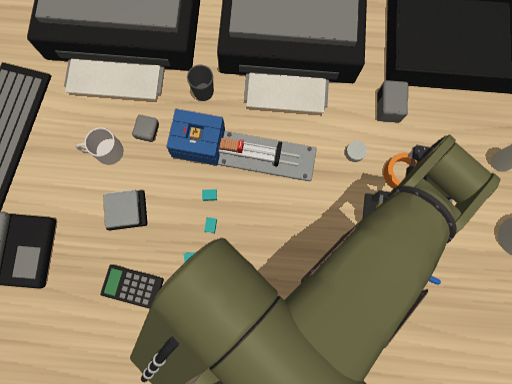

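View pics/s42.png

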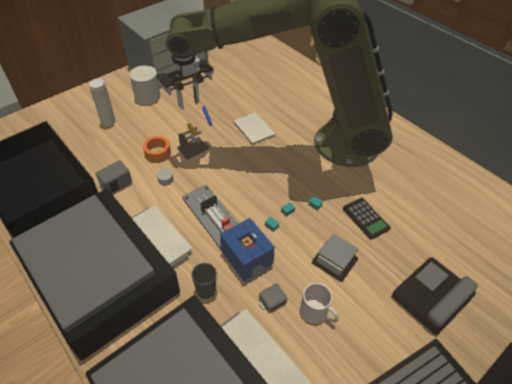

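```bash
python3 - <<'E'
from h import *
im=cv2.imread('pics/t42.png')[:,:,::-1].copy(); blobs(im,'top',cal('top'),*COP,.05,20)
for n,z in [('rail_handle',.055),('key_bar',.096)]:
    for m in models.mark_of(n,'top')[:1]: print(n,np.round(m['at'],1),round(m['score'],2),np.round(atz('top',m['at'],z),3))
state(); print(ctrl.hand_in())
E
```

```text
{'n': '', 'px': [219, 138, 25, 14, 251], 'c': [629.8, 61.8], 'short': 35.6, 'long': 65.2, 'jaw': 0.5}
{'n': '', 'px': [395, 157, 17, 5, 24], 'c': [628.4, -407.5], 'short': 11.3, 'long': 44.2, 'jaw': 4.8}
{'n': '', 'px': [384, 158, 8, 19, 43], 'c': [603.1, -366.0], 'short': 18.9, 'long': 50.4, 'jaw': -88.8}
rail_handle [386.8 212.5] 0.68 [ 0.477 -0.365  0.055]
t 41.15 p [ 0.4779 -0.3559  0.2248] jaw -6.84 tilt [-0.002  0.001 -1.   ] F [ 1.2  0.9 -1. ] M [-0.03  0.1   0.05] w 0.0502 q5 -0.58
the job is handed in; nothing more can be done
None
```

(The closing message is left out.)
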